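# Swap the expired vial behind the reagent bottles

## Task

The blue-capped vial with the red dot, at the back of the grey rack behind the two tall bottles, has expired. Stand both bottles on the yellow pad, drop the expired vial through the neck of the clear waste jar, then stand the new blue-capped vial from the bench upright in the hole it left. Finally put each bottle back upright in the hole it came from; never knock over a bottle, and leave the two white-capped vials standing where they are.

Things in the scene. Friction and masses are not known exactly. Their poses are not given: they have to be found in the camera images.
- bottle_amber_mid (a point): amber glass reagent bottle with a white screw cap and an orange-striped label. 148 mm tall, loose, about 220 g; origin at its centre, 74 mm over the underside. Body 52 mm in diameter up to 96 mm, then a shoulder; cap 33 mm in diameter from 122 to 148 mm over the underside (48 to 74 mm over the centre): lift it by the cap from above. Starts in either large front hole of the rack.
- bottle_white_mid (a point): white plastic reagent bottle with a green screw cap and a green-striped label. 148 mm tall, loose, about 220 g; origin at its centre, 74 mm over the underside. Body 52 mm in diameter up to 96 mm, then a shoulder; cap 33 mm in diameter from 122 to 148 mm over the underside (48 to 74 mm over the centre): lift it by the cap from above. Starts in either large front hole of the rack.
- vial_old_mid (a point): expired sample vial: blue cap with a red dot on top. 23 mm in diameter, 56 mm tall; origin given at its centre, half-way up (28 mm over its underside). Weighs about 18 g; z axis up. Starts in the rack's middle back hole, its top 60 mm over the bench, behind the bottles, whose caps reach 152 mm and are in the way of a hand; loose.
- vial_new_mid (a point): new sample vial: plain blue cap. 23 mm in diameter, 56 mm tall; origin given at its centre, half-way up (28 mm over its underside). Weighs about 18 g; z axis up. Starts upright on the bench in front of the rack; loose.
- vial_keep_a_mid (a point): sample vial with a white cap in one outer back hole of the rack (at y = +77 mm); to be left alone. 23 mm in diameter, 56 mm tall; origin given at its centre, half-way up (28 mm over its underside). Weighs about 18 g; z axis up.
- vial_keep_b_mid (a point): sample vial with a white cap in the other outer back hole of the rack (at y = -77 mm); to be left alone. 23 mm in diameter, 56 mm tall; origin given at its centre, half-way up (28 mm over its underside). Weighs about 18 g; z axis up.
- rack: grey rack, fixed, 108 (its x) by 204 mm (its y); origin under its centre, z up, -x side towards the robot. Base plate top at 4 mm, on which all stands; deck 18 to 24 mm high with round holes: bottles, 64 mm, at (-14, 36) and (-14, -36) mm; vials, 38 mm, at (29, 0), (29, 77), (29, -77). Vials stand 36 mm proud of the deck: grip the upper half, fingertips over the deck.
- pad: yellow absorbent pad fixed flat on the bench, 195 mm along its x by 167 mm along its y, top 9 mm over the bench; origin at the centre of its underside. Side area for the two bottles; left or right of the middle, changing places with the waste jar.
- waste_jar: clear waste jar fixed to the bench, 108 mm in diameter, 161 mm tall; narrow neck on its vertical axis, inner diameter 45 mm, outer 60 mm with a yellow collar from 147 mm up to the rim. Inner floor 5 mm over the bench. Origin at the centre of its underside. Left or right of the middle, changing places with the pad.
Not all that is in view belongs to the job. Leave any purple look-alike of the part that bears vial_new_mid alone.

How it is judged:
By the outcome, as a careful person would: the job done as asked, in the order asked, and still so for the second after the job is handed in, with the robot touching nothing.
It also fails if it takes over 109 s, if anything falls off the work surface, if the arm or the gripper's body presses on something with over 40 N, if the wrist force passes 120 N, or if a joint passes its speed limit or range.

## Robot

A 7-joint arm with a two-finger parallel gripper is mounted at the origin on a cart in front of the work surface, level with it; the furniture and walls round the work are solid. World frame = base frame: x ahead of the robot, y to its left, z up, the work surface at z = 0. Lengths are in mm, angles in degrees, forces in N, time in s.
With the tool pointing down it reaches from about 400 to 850 mm from the base axis. Payload 4.5 kg.
Tool frame: the origin (TCP) lies midway between the tips of the shut fingers; the grasp point (between the pads) lies 19 mm behind it (env.grasp_offset is the x of the grasp point in the tool frame, in mm); x points along the fingers, z is the direction in which the jaws open and shut, and the axes are right-handed (so a half turn about x gives the same grasp; the last joint's range is limited). The gripper opens to 88 mm and grips with 3 to 60 N. Pads are 18 mm wide; open, the fingers measure 123 mm over their backs; the gripper's body (75 mm by 187 mm) begins 45 mm behind the grasp point.
Start: joints at [76.708, 39.483, -11.15, 89.685, 9.013, 51.709, -12.324], TCP at [164.204, -603.068, 238.743] pointing down, gripper open.
Joint ranges: [-172.22, 172.22], [-26.19, 119.32], [-84.43, 86.54], [7.71, 146.69], [-57.33, 237.33], [2.42, 119.75], [-152.13, 152.13]. Speed limits (degrees/s): [147.25, 147.25, 180, 180, 180, 180, 180].

## Interface

Orientations are given as [roll, pitch, yaw] about the fixed x, y, z axes, in that order (R = Rz(yaw) Ry(pitch) Rx(roll)).
In Python, from rig import env gives the robot as it stands.
- The arm moves only by the tool jog_arm, never from a script. Its argument "increments" is a list of rows, each an object of numbers: "claw": the finger opening in mm, from 0 to 88.1; "x", "y", "z": the shift along the tool's x, y, z in mm; "wx", "wy", "wz": the turn, a rotation vector about the tool's x, y, z in degrees. A call has 1 to 5 rows; each row shifts and turns the commanded pose from where the row before left it, along the tool's axes as they then stand; what a row does not reach is not made up. A row lasts 1/10 s, in which the tool goes at most 50 mm and 8.59 degrees, less where a joint would pass 70% of its speed; a pose out of reach is approached as far as the arm can. A call with a gripper value outside its range is refused whole. The fingers move at their own pace and stop on an object; "force" is the grip in N (left out, the last holds). Time passes only in rows, so rows that do not move let the fingers close. It gives the time, the measured TCP pose, the force and the opening at its end, in the units of the state.
- env.get_state(): the state, without advancing time (a new reading comes with each control period).
- env.grab_frame(name): name is "scene" or "side" or "wrist"; returns (picture, depth): 420x560x3 uint8, blue, green, red; 420x560 float32, mm along the optical axis (not along the pixel's ray), 0 where there is no reading.
- env.calibration(name): a dict with "camera_matrix" (3x3 intrinsics, pixels), "k1" (the pictures are not rectified: a ray, as slopes to the right and down, at radius r is drawn at 1 + k1 r^2 times it, then the intrinsics apply), "rvec" (rotation vector, rad) and "tvec" (3), from world to camera coordinates, as OpenCV has them; the wrist camera has in their place "T_tool_cam" (4x4, takes a point from camera to tool coordinates, whose origin is the TCP and whose axes are the tool frame's). Camera axes: x right, y down, z forward; pixel columns grow to the right and rows downward; lengths in mm; the calibration is good to about 2 mm. A picture is of the moment at which its call begins: read the wrist's pose just before it. calibration takes no time and is no camera call.
- env.close_job(): hands the job in, once; it reports no verdict.
The state is a dict: "time_s": time; "qpos": joint angles; "joint_velocities": joint speeds; "tau": joint torques, N m; "tool_pos": TCP position; "orientation": TCP orientation; "contact_force": force on the tool from outside, world axes, zero at the start; "ft_torque": the same for the moment, N m; "finger_gap": finger opening in mm.
Only numpy, scipy, OpenCV 4.12 (cv2) and the standard library are available. Lean on these libraries where they do the work, as an engineer would, in place of code of your own. Each camera call takes 0.05 s, during which the arm holds its last target. There are 200 camera calls.

## Working session

There is one attempt and no reset: what is moved stays moved. The work goes in short steps, Python scripts to look and compute and a tool call to move; the robot and the scene stay as the last step left them, time stands still between calls to the robot, and variables do not carry over. Pictures are saved under pics/ and viewed, about 12 in all and at most 16, crops included, and the job is handed in when it is done.

Besides the shell and the picture viewer there is one more tool, called after ">>>" by a JSON object that holds its "op" and its "data", one argument or row to a line. jog_arm: Moves the arm, as the interface text tells. Its arguments: {"type":"object","properties":{"increments":{"type":"array"},"force":{"type":"number"}},"required":["increments"]}

```bash
ls; mkdir -p pics
python3 - <<'E'
from rig import env
import cv2,numpy as np
s=env.get_state(); print({k:np.round(v,2).tolist() for k,v in s.items()}, env.grasp_offset)
for n in ["scene","side"]:
    p,d=env.grab_frame(n); cv2.imwrite(f"pics/{n}0.png",p); np.save(f"pics/{n}0.npy",d)
for n in ["scene","side","wrist"]: print(n,env.calibration(n))
a=cv2.imread("pics/scene0.png");b=cv2.imread("pics/side0.png")
E
```

```text
pics
{'time_s': 0.0, 'qpos': [76.71, 39.53, -11.14, 89.75, 9.01, 51.71, -12.32], 'joint_velocities': [-0.05, 0.05, 0.02, 0.05, -0.14, -0.05, 0.01], 'tau': [-0.0, -52.76, -1.27, -15.34, -0.05, 0.01, 0.0], 'tool_pos': [163.96, -602.42, 237.91], 'orientation': [-175.58, 89.89, 109.66], 'contact_force': [-0.09, 0.45, -0.44], 'ft_torque': [-0.05, 0.02, 0.04], 'finger_gap': 88.45} -18.700000000000003
scene {'camera_matrix': array([[387.2039255 ,   0.        , 275.18324336],
       [  0.        , 387.2039255 , 206.93281148],
       [  0.        ,   0.        ,   1.        ]]), 'k1': -0.048236653694302564, 'rvec': array([ 2.07485752, -0.68016785,  0.34133188]), 'tvec': array([-432.83632191,  240.40712296,  626.43037808])}
side {'camera_matrix': array([[427.76545671,   0.        , 284.07140257],
       [  0.        , 427.76545671, 213.45087906],
       [  0.        ,   0.        ,   1.        ]]), 'k1': -0.0275747787085364, 'rvec': array([ 0.46793886, -2.42561426,  1.57169648]), 'tvec': array([504.4333739 , 144.9659573 , 698.67276176])}
wrist {'camera_matrix': array([[365.57002385,   0.        , 287.14292417],
       [  0.        , 365.57002385, 209.29564614],
       [  0.        ,   0.        ,   1.        ]]), 'k1': -0.10123621315306609, 'T_tool_cam': array([[ 2.57751571e-04, -2.91034910e-01,  9.56712399e-01,
        -1.45516975e+02],
       [ 1.10026614e-03, -9.56711769e-01, -2.91035015e-01,
         7.52529784e+01],
       [ 9.99999361e-01,  1.12765299e-03,  7.36218939e-05,
         5.57616126e-02],
       [ 0.00000000e+00,  0.00000000e+00,  0.00000000e+00,
         1.00000000e+00]])}
```

View pics/scene0.png

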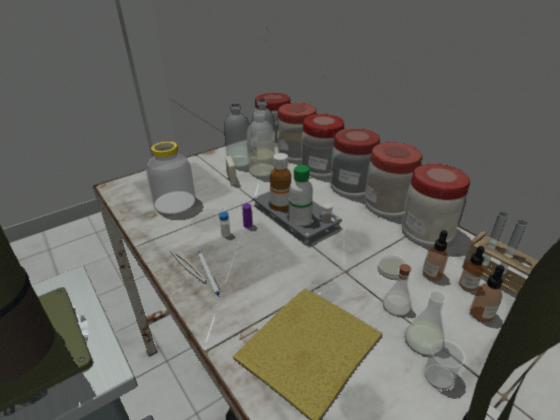

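View pics/side0.png

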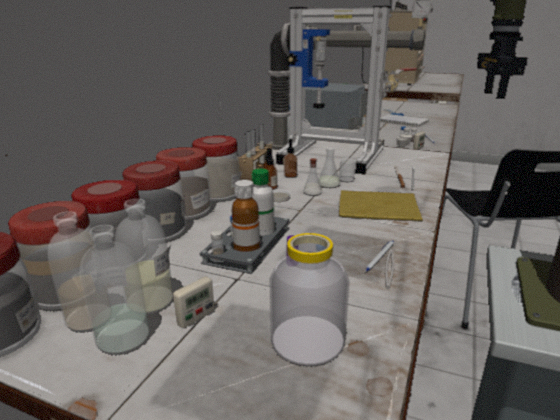

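Scene view: waste jar with yellow collar at (165,149), amber bottle with white cap at (280,160), white bottle with green cap at (301,173), pad at (309,350), blue-capped vial at (224,216). The purple look-alike is at (247,210). The red-dot vial is hidden behind the bottles. I'll measure by colour and plane rays next.

```bash
cat > h.py <<'E'
from rig import env
import cv2,numpy as np
from scipy.spatial.transform import Rotation as R
def campose(n,st=None):
    c=env.calibration(n)
    if n=="wrist":
        T=np.eye(4);T[:3,:3]=R.from_euler('xyz',st["orientation"],degrees=True).as_matrix();T[:3,3]=st["tool_pos"]
        return c,T@c["T_tool_cam"]
    M=np.eye(4);M[:3,:3]=cv2.Rodrigues(c["rvec"])[0];M[:3,3]=c["tvec"]
    return c,np.linalg.inv(M)
def rays(n,px,st=None):
    c,T=campose(n,st)
    u=cv2.undistortPoints(np.float64(px).reshape(-1,1,2),c["camera_matrix"],np.array([c["k1"],0,0,0.]))[:,0]
    return T[:3,3],np.c_[u,np.ones(len(u))]@T[:3,:3].T
def onplane(n,px,z,st=None):
    o,d=rays(n,px,st); return o+d*((z-o[2])/d[:,2])[:,None]
def cloud(n,depth,st=None):
    h,w=depth.shape;g=np.stack(np.meshgrid(np.arange(w),np.arange(h)),-1)
    o,d=rays(n,g,st); return (o+d*depth.reshape(-1,1)).reshape(h,w,3)
def look(n,name):
    st=env.get_state();p,d=env.grab_frame(n);cv2.imwrite(f"pics/{name}.png",p);return st,p,d,cloud(n,d,st)
def toolmove(st,dw):  # world shift -> tool axes
    return R.from_euler('xyz',st["orientation"],degrees=True).inv().apply(dw)
E
python3 - <<'E'
from h import *
for n in ["scene","side"]:
    p=cv2.imread(f"pics/{n}0.png");d=np.load(f"pics/{n}0.npy");C=cloud(n,d);hsv=cv2.cvtColor(p,cv2.COLOR_BGR2HSV)
    def rep(lbl,lo,hi,win,zr):
        x0,y0,x1,y1=win;m=np.zeros(d.shape,bool);m[y0:y1,x0:x1]=True
        m&=cv2.inRange(hsv,np.array(lo),np.array(hi))>0
        m&=(d>0)
        P=C[m]; 
        if len(P)==0:print(n,lbl,"none");return
        Q=P[(P[:,2]>zr[0])&(P[:,2]<zr[1])]
        v,u=np.nonzero(m)
        print(n,lbl,len(P),"px",u.min(),u.max(),v.min(),v.max(),"z",np.percentile(P[:,2],[2,50,98]).round(),len(Q),"min",Q.min(0).round(1) if len(Q) else '',"max",Q.max(0).round(1) if len(Q) else '',"mid",Q.mean(0).round(1) if len(Q) else '')
    W={"scene":dict(col=(140,135,190,165),pad=(230,285,390,415),grn=(290,160,315,185),wht=(270,150,290,168),new=(212,205,234,240),pur=(238,200,256,230)),
       "side":dict(col=(280,230,340,265),pad=(330,185,430,225),grn=(248,165,275,188),wht=(232,178,256,198),new=(0,0,1,1),pur=(0,0,1,1))}[n]
    rep("collar",(18,110,60),(35,255,255),W["col"],(155,170))
    rep("pad",(18,80,40),(35,255,255),W["pad"],(4,16))
    rep("green",(50,100,20),(85,255,255),W["grn"],(148,157))
    rep("white",(0,0,110),(180,70,255),W["wht"],(148,157))
    rep("blue",(95,100,40),(118,255,255),W["new"],(52,60))
    rep("purple",(125,80,20),(160,255,255),W["pur"],(45,70))
p=cv2.imread("pics/scene0.png")[130:270,130:350]
cv2.imwrite("pics/crop0.png",cv2.resize(p,None,fx=3.5,fy=3.5,interpolation=cv2.INTER_CUBIC))
E
```

```text
scene collar 200 px 151 177 141 156 z [142. 156. 161.] 119 min [370.2 227.  155.1] max [429.5 289.6 161.7] mid [395.7 247.6 158.6]
scene pad 10246 px 233 381 289 414 z [ 6.  8. 10.] 10204 min [ 289.4 -377.6    4. ] max [ 511.7 -178.7   11.5] mid [ 393.3 -285.7    7.9]
scene green 221 px 294 308 165 181 z [129. 146. 153.] 103 min [582.1 -27.4 148. ] max [613.4   4.5 153.5] mid [595.9 -13.2 151.6]
scene white 155 px 270 289 150 167 z [  0. 151. 154.] 88 min [580.6  47.8 148.8] max [610.7  78.6 154. ] mid [595.2  61.8 152. ]
scene blue 63 px 219 227 212 220 z [47. 56. 58.] 46 min [432.3  54.7  52.5] max [449.8  73.3  58.1] mid [440.4  64.   56.3]
scene purple 189 px 243 251 203 227 z [ 3. 35. 58.] 61 min [489.9  51.3  46.3] max [507.9  72.1  58.5] mid [497.9  59.4  54.1]
side collar 641 px 287 332 233 262 z [148. 158. 161.] 409 min [371.8 229.1 155. ] max [431.1 291.2 162.1] mid [398.8 269.4 159.2]
side pad 2100 px 339 421 190 220 z [3. 8. 9.] 2027 min [ 292.8 -379.3    4. ] max [ 510.6 -172.    10.3] mid [ 399.  -265.1    7.7]
side green 238 px 252 268 168 184 z [128. 144. 153.] 91 min [582.4 -22.2 148.1] max [612.8   9.6 152.8] mid [596.4  -3.2 151.2]
side white 306 px 235 255 180 197 z [102. 143. 153.] 116 min [580.   48.4 148.1] max [612.4  84.6 152.9] mid [595.7  69.3 151.4]
side blue none
side purple none
```

View pics/crop0.png

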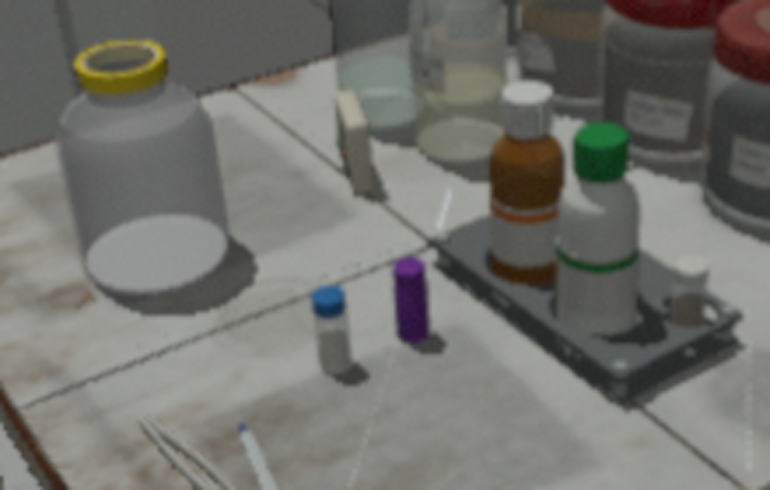

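Candidates for the new vial: blue cap at (224,216), chosen, and purple at (247,210), left alone. The crop confirms the plain blue cap. The only red-dot candidate is the rack's middle back hole, hidden for now, and the white caps sit at the outer holes. Next I check obstacle heights, the pad's yaw and the tool axes.

Run:
```python
from h import *
p=cv2.imread("pics/scene0.png");d=np.load("pics/scene0.npy");C=cloud("scene",d);hsv=cv2.cvtColor(p,cv2.COLOR_BGR2HSV)
m=cv2.inRange(hsv,(18,80,40),(35,255,255))>0;m[:285]=0;m[:,390:]=0
P=C[m&(d>0)];P=P[abs(P[:,2]-8)<5];print("pad",cv2.minAreaRect(np.float32(P[:,:2])))
# obstacles: occupancy height in regions
ok=(d>0)
P=C[ok]
for x in range(300,900,50):
    print(x,[int(np.percentile(q[:,2],98)) if len(q:=P[(P[:,0]>=x)&(P[:,0]<x+50)&(P[:,1]>=y)&(P[:,1]<y+50)])>5 else -1 for y in range(-500,350,50)])
print("jar keep white", )
s=env.get_state();print(R.from_euler('xyz',s["orientation"],degrees=True).as_matrix().round(3))
# triangulate caps
for z,px in((152,(301,169)),(152,(280,156)),(56,(223.5,214))):print(onplane("scene",px,z).round(1))
```

```text
pad ((249.05410766601562, -169.33389282226562), (245.2444305419922, 617.8242797851562), 54.108741760253906)
300 [-1, -1, 9, 9, 9, 9, 1, 1, 8, 9, 9, 8, 1, 2, 94, 104, 2]
350 [-1, 1, 9, 9, 9, 9, 7, 1, 1, 8, 8, 2, 2, 1, 156, 159, 1]
400 [1, 1, 8, 10, 9, 9, 9, 2, 1, 2, 2, 57, 2, 2, 158, 160, -1]
450 [1, 1, 1, 9, 9, 9, 9, 2, 2, 1, 2, 57, 1, 2, 54, 2, 2]
500 [58, 58, 65, 8, 6, 1, 1, 2, 2, 2, 2, 57, 2, 2, 2, 2, 2]
550 [1, 51, 105, 93, 92, 1, 1, 1, 26, 152, 148, 152, 26, 2, 60, 63, 12]
600 [1, 1, 1, 1, 13, 15, 1, 1, 60, 152, 151, 153, -1, 2, 132, 140, 169]
650 [0, 111, 64, 79, 101, 15, 1, 1, 44, 25, 26, 1, -1, -1, 150, 177, 175]
700 [-1, 1, 95, 96, 110, 1, 1, 1, 1, 1, 1, 1, 1, 2, 135, -1, 177]
750 [-1, 65, 136, 133, 144, 147, 147, 144, 146, 146, 147, 146, 145, 147, 146, 146, 147]
800 [-1, 66, 137, 137, 147, 148, 147, 147, 148, 148, 149, 148, 147, 148, 148, 148, 148]
850 [-1, 0, 0, -1, 1, 148, 147, 148, 148, 149, 148, 147, 147, 148, 148, 148, 148]
jar keep white
[[-0.001  0.965  0.263]
 [ 0.002  0.263 -0.965]
 [-1.    -0.    -0.002]]
[[594.2 -13.6 152. ]]
[[595.3  62.6 152. ]]
[[442.1  65.7  56. ]]
```

>>> {"op": "jog_arm", "data": {
  "increments": [
    {"wx":7.6,"claw":55},
    {"wx":7.6},
    {"y":27,"z":-39},
    {"y":27,"z":-39},
    {"y":27,"z":-39}
  ],
  "force": 25
}}

```text
invalid input
```

>>> {"op": "jog_arm", "data": {
  "increments": [
    {"y":27,"z":-39},
    {"y":27,"z":-39},
    {"y":27,"z":-39},
    {"y":27,"z":-39},
    {"y":27,"z":-39}
  ]
}}

```text
invalid input
```

>>> {"op": "jog_arm", "data": {
  "increments": [
    {"claw":55,"x":0,"y":0,"z":0,"wx":7.6,"wy":0,"wz":0}
  ],
  "force": 25
}}

```text
time_s: 0.2
tool_pos: [163.9, -602.6, 238.1]
orientation: [174.2, 89.9, 91.7]
contact_force: [0.3, -0.1, 0.6]
finger_gap: 82.3
```

>>> {"op": "jog_arm", "data": {
  "increments": [
    {"claw":55,"x":0,"y":0,"z":0,"wx":7.6,"wy":0,"wz":0},
    {"claw":55,"x":0,"y":27,"z":-39,"wx":0,"wy":0,"wz":0},
    {"claw":55,"x":0,"y":27,"z":-39,"wx":0,"wy":0,"wz":0},
    {"claw":55,"x":0,"y":27,"z":-39,"wx":0,"wy":0,"wz":0},
    {"claw":55,"x":0,"y":27,"z":-39,"wx":0,"wy":0,"wz":0}
  ]
}}

```text
time_s: 0.7
tool_pos: [272.8, -445.2, 238.5]
orientation: [-169.3, 90.0, 100.7]
contact_force: [2.5, -0.3, -0.3]
finger_gap: 54.8
```

>>> {"op": "jog_arm", "data": {
  "increments": [
    {"claw":55,"x":0,"y":27,"z":-39,"wx":0,"wy":0,"wz":0},
    {"claw":55,"x":0,"y":27,"z":-39,"wx":0,"wy":0,"wz":0},
    {"claw":55,"x":0,"y":27,"z":-39,"wx":0,"wy":0,"wz":0},
    {"claw":55,"x":0,"y":27,"z":-39,"wx":0,"wy":0,"wz":0},
    {"claw":55,"x":0,"y":27,"z":-39,"wx":0,"wy":0,"wz":0}
  ]
}}

```text
time_s: 1.2
tool_pos: [407.7, -250.2, 238.6]
orientation: [-109.4, 90.0, 160.7]
contact_force: [0.8, -0.1, 0.6]
finger_gap: 54.6
```

>>> {"op": "jog_arm", "data": {
  "increments": [
    {"claw":55,"x":0,"y":27,"z":-39,"wx":0,"wy":0,"wz":0},
    {"claw":55,"x":0,"y":27,"z":-39,"wx":0,"wy":0,"wz":0},
    {"claw":55,"x":0,"y":27,"z":-39,"wx":0,"wy":0,"wz":0},
    {"claw":55,"x":0,"y":27,"z":-39,"wx":0,"wy":0,"wz":0},
    {"claw":55,"x":0,"y":27,"z":-39,"wx":0,"wy":0,"wz":0}
  ]
}}

```text
time_s: 1.7
tool_pos: [542.5, -55.1, 238.5]
orientation: [-71.1, 90.0, -161.1]
contact_force: [1.0, -1.0, 0.5]
finger_gap: 54.5
```

>>> {"op": "jog_arm", "data": {
  "increments": [
    {"claw":55,"x":0,"y":27,"z":-39,"wx":0,"wy":0,"wz":0},
    {"claw":55,"x":0,"y":20,"z":0,"wx":0,"wy":0,"wz":0},
    {"claw":55,"x":0,"y":0,"z":0,"wx":0,"wy":0,"wz":0}
  ]
}}

```text
time_s: 2.0
tool_pos: [591.1, -15.8, 238.2]
orientation: [107.6, 89.9, 17.8]
contact_force: [0.2, -0.2, 0.1]
finger_gap: 55.0
```

Run:
```python
from h import *
st,p,d,C=look("wrist","w1")
print(st["tool_pos"],st["orientation"])
hsv=cv2.cvtColor(p,cv2.COLOR_BGR2HSV)
top=(C[...,2]>146)&(C[...,2]<158)&(d>0)
g=cv2.inRange(hsv,(50,80,20),(85,255,255))>0
n,l,s,c=cv2.connectedComponentsWithStats(top.astype(np.uint8))
for i in range(1,n):
    if s[i,4]>100:
        P=C[l==i];print(s[i],P.min(0).round(1),P.max(0).round(1),P.mean(0).round(1),np.median(hsv[l==i],0))
```

```text
[591.06069548 -15.75732208 238.15968812] [107.59009621  89.89670408  17.81873717]
[ 253  178   51   51 1910] [581.8 -26.5 146.1] [615.9   7.3 153.7] [599.7  -9.5 151.4] [ 68. 155.  48.]
[ 144  180   51   50 1880] [579.8  47.5 146. ] [614.9  82.1 153.9] [598.4  63.6 151.3] [ 17.  12. 198.]
```

View pics/w1.png

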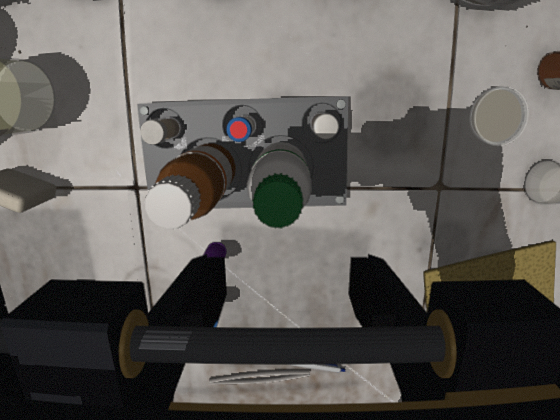

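The wrist view shows the red dot at (238,128) in the middle back hole, white vial caps at (152,131) and (326,125), the green cap at (278,201), the amber bottle's cap at (168,203) and purple at (215,252). Green cap centre is (599,-9.5) and amber cap (598,64.5), both with tops at 152 as expected. I'll grasp the white bottle by its green cap.

>>> {"op": "jog_arm", "data": {
  "increments": [
    {"claw":55,"x":20,"y":8,"z":-6,"wx":0,"wy":0,"wz":0},
    {"claw":55,"x":35,"y":0,"z":0,"wx":0,"wy":0,"wz":0},
    {"claw":55,"x":30,"y":0,"z":0,"wx":0,"wy":0,"wz":0},
    {"claw":55,"x":18,"y":0,"z":0,"wx":0,"wy":0,"wz":0},
    {"claw":55,"x":10,"y":0,"z":0,"wx":0,"wy":0,"wz":0}
  ]
}}

```text
time_s: 2.55
tool_pos: [594.4, -13.6, 124.0]
orientation: [-75.9, 89.7, -166.0]
contact_force: [-1.1, -0.8, -0.5]
finger_gap: 55.3
```

>>> {"op": "jog_arm", "data": {
  "increments": [
    {"claw":45,"x":0,"y":0,"z":0,"wx":0,"wy":0,"wz":0},
    {"claw":20,"x":0,"y":0,"z":0,"wx":0,"wy":0,"wz":0},
    {"claw":20,"x":0,"y":0,"z":0,"wx":0,"wy":0,"wz":0},
    {"claw":20,"x":0,"y":0,"z":0,"wx":0,"wy":0,"wz":0},
    {"claw":20,"x":0,"y":0,"z":0,"wx":0,"wy":0,"wz":0}
  ],
  "force": 25
}}

```text
time_s: 3.05
tool_pos: [597.7, -11.6, 126.9]
orientation: [96.0, 89.9, 6.1]
contact_force: [-0.5, 1.1, 5.9]
finger_gap: 32.5
```

>>> {"op": "jog_arm", "data": {
  "increments": [
    {"claw":20,"x":-8,"y":0,"z":0,"wx":0,"wy":0,"wz":0},
    {"claw":20,"x":-16,"y":0,"z":0,"wx":0,"wy":0,"wz":0},
    {"claw":20,"x":-20,"y":0,"z":0,"wx":0,"wy":0,"wz":0},
    {"claw":20,"x":-16,"y":0,"z":0,"wx":0,"wy":0,"wz":0},
    {"claw":20,"x":0,"y":0,"z":0,"wx":0,"wy":0,"wz":0}
  ]
}}

```text
time_s: 3.55
tool_pos: [598.2, -12.1, 187.9]
orientation: [87.0, 89.8, -3.0]
contact_force: [0.2, -0.5, -2.2]
finger_gap: 32.5
```

>>> {"op": "jog_arm", "data": {
  "increments": [
    {"claw":20,"x":0,"y":-8,"z":14,"wx":0,"wy":0,"wz":0},
    {"claw":20,"x":0,"y":-14,"z":24,"wx":0,"wy":0,"wz":0},
    {"claw":20,"x":0,"y":-18,"z":31,"wx":0,"wy":0,"wz":0},
    {"claw":20,"x":0,"y":-18,"z":31,"wx":0,"wy":0,"wz":0},
    {"claw":20,"x":0,"y":-18,"z":31,"wx":0,"wy":0,"wz":0}
  ]
}}

```text
time_s: 4.05
tool_pos: [518.1, -145.1, 184.5]
orientation: [-83.1, 89.8, -173.1]
contact_force: [-0.2, -0.8, -2.3]
finger_gap: 32.6
```

>>> {"op": "jog_arm", "data": {
  "increments": [
    {"claw":20,"x":0,"y":-18,"z":31,"wx":0,"wy":0,"wz":0},
    {"claw":20,"x":0,"y":-18,"z":31,"wx":0,"wy":0,"wz":0},
    {"claw":20,"x":0,"y":-18,"z":31,"wx":0,"wy":0,"wz":0},
    {"claw":20,"x":0,"y":-14,"z":24,"wx":0,"wy":0,"wz":0},
    {"claw":20,"x":0,"y":-10,"z":17,"wx":0,"wy":0,"wz":0}
  ]
}}

```text
time_s: 4.55
tool_pos: [439.0, -279.7, 184.6]
orientation: [-88.5, 89.8, -178.7]
contact_force: [-0.4, 0.0, -2.0]
finger_gap: 32.2
```

>>> {"op": "jog_arm", "data": {
  "increments": [
    {"claw":20,"x":0,"y":0,"z":0,"wx":0,"wy":0,"wz":0},
    {"claw":20,"x":0,"y":0,"z":0,"wx":0,"wy":0,"wz":0}
  ]
}}

```text
time_s: 4.75
tool_pos: [441.8, -276.9, 185.0]
orientation: [-122.3, 89.9, 147.6]
contact_force: [0.7, -0.5, -2.3]
finger_gap: 32.3
```

>>> {"op": "jog_arm", "data": {
  "increments": [
    {"claw":20,"x":14,"y":0,"z":0,"wx":0,"wy":0,"wz":0},
    {"claw":20,"x":16,"y":0,"z":0,"wx":0,"wy":0,"wz":0},
    {"claw":20,"x":11,"y":0,"z":0,"wx":0,"wy":0,"wz":0},
    {"claw":20,"x":6,"y":0,"z":0,"wx":0,"wy":0,"wz":0},
    {"claw":20,"x":3,"y":0,"z":0,"wx":0,"wy":0,"wz":0}
  ]
}}

```text
time_s: 5.25
tool_pos: [443.1, -276.2, 135.1]
orientation: [-132.7, 89.9, 137.4]
contact_force: [0.4, 0.5, -1.6]
finger_gap: 32.4
```

>>> {"op": "jog_arm", "data": {
  "increments": [
    {"claw":20,"x":1,"y":0,"z":0,"wx":0,"wy":0,"wz":0},
    {"claw":20,"x":1,"y":0,"z":0,"wx":0,"wy":0,"wz":0}
  ]
}}

```text
time_s: 5.45
tool_pos: [443.4, -277.0, 134.0]
orientation: [61.9, 89.9, -28.1]
contact_force: [-0.2, -0.0, -2.4]
finger_gap: 32.7
```

>>> {"op": "jog_arm", "data": {
  "increments": [
    {"claw":20,"x":1,"y":0,"z":0,"wx":0,"wy":0,"wz":0},
    {"claw":20,"x":1,"y":0,"z":0,"wx":0,"wy":0,"wz":0},
    {"claw":20,"x":0,"y":0,"z":0,"wx":0,"wy":0,"wz":0}
  ]
}}

```text
time_s: 5.75
tool_pos: [443.0, -277.0, 131.8]
orientation: [47.7, 90.0, -42.3]
contact_force: [0.8, 0.6, -2.4]
finger_gap: 32.3
```

>>> {"op": "jog_arm", "data": {
  "increments": [
    {"claw":20,"x":1,"y":0,"z":0,"wx":0,"wy":0,"wz":0},
    {"claw":20,"x":1,"y":0,"z":0,"wx":0,"wy":0,"wz":0},
    {"claw":20,"x":0,"y":0,"z":0,"wx":0,"wy":0,"wz":0}
  ]
}}

```text
time_s: 6.05
tool_pos: [444.1, -277.0, 131.5]
orientation: [68.3, 89.8, -21.7]
contact_force: [-2.3, 2.1, 13.2]
finger_gap: 32.2
```

>>> {"op": "jog_arm", "data": {
  "increments": [
    {"claw":20,"x":-1,"y":0,"z":0,"wx":0,"wy":0,"wz":0},
    {"claw":40,"x":0,"y":0,"z":0,"wx":0,"wy":0,"wz":0},
    {"claw":50,"x":0,"y":0,"z":0,"wx":0,"wy":0,"wz":0},
    {"claw":50,"x":0,"y":0,"z":0,"wx":0,"wy":0,"wz":0},
    {"claw":50,"x":0,"y":0,"z":0,"wx":0,"wy":0,"wz":0}
  ]
}}

```text
time_s: 6.55
tool_pos: [443.1, -277.0, 130.6]
orientation: [-68.9, 90.0, -158.9]
contact_force: [0.3, -0.1, 0.6]
finger_gap: 50.0
```

>>> {"op": "jog_arm", "data": {
  "increments": [
    {"claw":50,"x":-10,"y":0,"z":0,"wx":0,"wy":0,"wz":0},
    {"claw":50,"x":-25,"y":0,"z":0,"wx":0,"wy":0,"wz":0},
    {"claw":50,"x":-40,"y":0,"z":0,"wx":0,"wy":0,"wz":0},
    {"claw":50,"x":0,"y":18,"z":-41,"wx":0,"wy":0,"wz":0},
    {"claw":50,"x":0,"y":18,"z":-41,"wx":0,"wy":0,"wz":0}
  ]
}}

```text
time_s: 7.05
tool_pos: [479.9, -195.9, 207.8]
orientation: [63.4, 89.8, -26.9]
contact_force: [0.4, 0.7, 0.2]
finger_gap: 50.1
```

>>> {"op": "jog_arm", "data": {
  "increments": [
    {"claw":50,"x":0,"y":18,"z":-41,"wx":0,"wy":0,"wz":0},
    {"claw":50,"x":0,"y":18,"z":-41,"wx":0,"wy":0,"wz":0},
    {"claw":50,"x":0,"y":18,"z":-41,"wx":0,"wy":0,"wz":0},
    {"claw":50,"x":0,"y":18,"z":-41,"wx":0,"wy":0,"wz":0},
    {"claw":50,"x":0,"y":18,"z":-41,"wx":0,"wy":0,"wz":0}
  ]
}}

```text
time_s: 7.55
tool_pos: [569.4, 11.9, 206.5]
orientation: [83.9, 90.0, -6.0]
contact_force: [0.9, -0.9, -0.8]
finger_gap: 49.8
```

>>> {"op": "jog_arm", "data": {
  "increments": [
    {"claw":50,"x":0,"y":20,"z":-41,"wx":0,"wy":0,"wz":0},
    {"claw":50,"x":0,"y":8,"z":-12,"wx":0,"wy":0,"wz":0},
    {"claw":50,"x":0,"y":0,"z":0,"wx":0,"wy":0,"wz":0},
    {"claw":50,"x":0,"y":0,"z":0,"wx":0,"wy":0,"wz":0}
  ]
}}

```text
time_s: 7.95
tool_pos: [596.2, 61.2, 205.8]
orientation: [-26.9, 89.9, -116.9]
contact_force: [-0.0, -1.6, -0.4]
finger_gap: 50.0
```

Run:
```python
from h import *
st,p,d,C=look("scene","s1"); print(st["tool_pos"],st["orientation"])
cv2.imwrite("pics/s1c.png",cv2.resize(p[130:420,130:400],None,fx=2,fy=2))
m=cv2.inRange(cv2.cvtColor(p,cv2.COLOR_BGR2HSV),(50,100,20),(85,255,255))>0
P=C[m&(d>0)&(C[...,2]>150)&(C[...,1]<-200)];print(P.min(0),P.max(0))
```

```text
[596.1928531   61.18767219 205.80165052] [ -26.878459     89.88242381 -116.9330514 ]
[ 426.7068554  -292.42960103  150.25857479] [ 459.15186991 -259.27410436  158.59505999]
```

View pics/s1c.png

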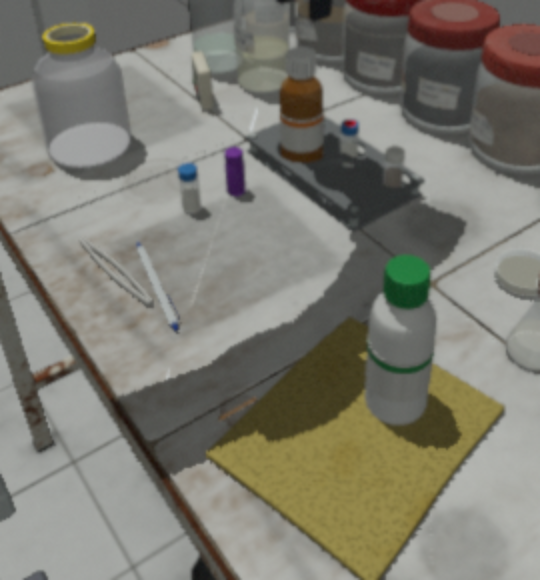

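The white bottle stands on the pad, with its cap at crop (407,280), i.e. (443,-276) with the top at 157. The red-dot vial shows in the rack at crop (349,130). Next is the amber bottle.

>>> {"op": "jog_arm", "data": {
  "increments": [
    {"claw":50,"x":15,"y":2,"z":-3,"wx":0,"wy":0,"wz":0},
    {"claw":50,"x":25,"y":0,"z":0,"wx":0,"wy":0,"wz":0},
    {"claw":50,"x":20,"y":0,"z":0,"wx":0,"wy":0,"wz":0},
    {"claw":50,"x":12,"y":0,"z":0,"wx":0,"wy":0,"wz":0},
    {"claw":50,"x":6,"y":0,"z":0,"wx":0,"wy":0,"wz":0}
  ]
}}

```text
time_s: 8.5
tool_pos: [597.8, 65.0, 126.0]
orientation: [-71.9, 89.8, -161.9]
contact_force: [-0.0, -0.2, 0.4]
finger_gap: 50.1
```

>>> {"op": "jog_arm", "data": {
  "increments": [
    {"claw":45,"x":0,"y":0,"z":0,"wx":0,"wy":0,"wz":0},
    {"claw":20,"x":0,"y":0,"z":0,"wx":0,"wy":0,"wz":0},
    {"claw":20,"x":0,"y":0,"z":0,"wx":0,"wy":0,"wz":0},
    {"claw":20,"x":0,"y":0,"z":0,"wx":0,"wy":0,"wz":0},
    {"claw":20,"x":0,"y":0,"z":0,"wx":0,"wy":0,"wz":0}
  ]
}}

```text
time_s: 9.0
tool_pos: [599.5, 66.0, 128.5]
orientation: [84.6, 89.9, -5.3]
contact_force: [-0.0, -1.1, 4.0]
finger_gap: 32.1
```

>>> {"op": "jog_arm", "data": {
  "increments": [
    {"claw":20,"x":-8,"y":0,"z":0,"wx":0,"wy":0,"wz":0},
    {"claw":20,"x":-18,"y":0,"z":0,"wx":0,"wy":0,"wz":0},
    {"claw":20,"x":-24,"y":0,"z":0,"wx":0,"wy":0,"wz":0},
    {"claw":20,"x":-18,"y":0,"z":0,"wx":0,"wy":0,"wz":0},
    {"claw":20,"x":-8,"y":-8,"z":8,"wx":0,"wy":0,"wz":0}
  ]
}}

```text
time_s: 9.5
tool_pos: [592.3, 59.8, 205.7]
orientation: [114.0, 89.7, 24.1]
contact_force: [-0.8, 0.3, -2.5]
finger_gap: 32.4
```

>>> {"op": "jog_arm", "data": {
  "increments": [
    {"claw":20,"x":0,"y":-20,"z":20,"wx":0,"wy":0,"wz":0},
    {"claw":20,"x":0,"y":-30,"z":24,"wx":0,"wy":0,"wz":0},
    {"claw":20,"x":0,"y":-30,"z":24,"wx":0,"wy":0,"wz":0},
    {"claw":20,"x":0,"y":-30,"z":24,"wx":0,"wy":0,"wz":0},
    {"claw":20,"x":0,"y":-30,"z":24,"wx":0,"wy":0,"wz":0}
  ]
}}

```text
time_s: 10.0
tool_pos: [448.3, -59.2, 203.6]
orientation: [-73.9, 89.9, -163.9]
contact_force: [-0.2, -0.2, -1.5]
finger_gap: 32.1
```

>>> {"op": "jog_arm", "data": {
  "increments": [
    {"claw":20,"x":0,"y":-30,"z":24,"wx":0,"wy":0,"wz":0},
    {"claw":20,"x":0,"y":-30,"z":24,"wx":0,"wy":0,"wz":0},
    {"claw":20,"x":0,"y":-20,"z":30,"wx":0,"wy":0,"wz":0},
    {"claw":20,"x":0,"y":-10,"z":34,"wx":0,"wy":0,"wz":0},
    {"claw":20,"x":0,"y":-4,"z":34,"wx":0,"wy":0,"wz":0}
  ]
}}

```text
time_s: 10.5
tool_pos: [354.0, -204.8, 203.7]
orientation: [-103.4, 89.8, 166.6]
contact_force: [0.4, -0.0, -1.4]
finger_gap: 32.3
```

>>> {"op": "jog_arm", "data": {
  "increments": [
    {"claw":20,"x":0,"y":-2,"z":34,"wx":0,"wy":0,"wz":0},
    {"claw":20,"x":0,"y":0,"z":26,"wx":0,"wy":0,"wz":0},
    {"claw":20,"x":0,"y":0,"z":13,"wx":0,"wy":0,"wz":0},
    {"claw":20,"x":0,"y":0,"z":0,"wx":0,"wy":0,"wz":0},
    {"claw":20,"x":0,"y":0,"z":0,"wx":0,"wy":0,"wz":0}
  ]
}}

```text
time_s: 11.0
tool_pos: [354.6, -275.5, 203.5]
orientation: [-145.5, 89.9, 124.6]
contact_force: [0.4, 0.9, -0.7]
finger_gap: 32.3
```

>>> {"op": "jog_arm", "data": {
  "increments": [
    {"claw":20,"x":16,"y":0,"z":0,"wx":0,"wy":0,"wz":0},
    {"claw":20,"x":22,"y":0,"z":0,"wx":0,"wy":0,"wz":0},
    {"claw":20,"x":18,"y":0,"z":0,"wx":0,"wy":0,"wz":0},
    {"claw":20,"x":9,"y":0,"z":0,"wx":0,"wy":0,"wz":0},
    {"claw":20,"x":4,"y":0,"z":0,"wx":0,"wy":0,"wz":0}
  ]
}}

```text
time_s: 11.5
tool_pos: [355.0, -275.4, 134.1]
orientation: [-136.1, 89.9, 134.1]
contact_force: [0.3, 0.2, -1.3]
finger_gap: 32.6
```

>>> {"op": "jog_arm", "data": {
  "increments": [
    {"claw":20,"x":1,"y":0,"z":0,"wx":0,"wy":0,"wz":0},
    {"claw":20,"x":1,"y":0,"z":0,"wx":0,"wy":0,"wz":0},
    {"claw":20,"x":0,"y":0,"z":0,"wx":0,"wy":0,"wz":0}
  ]
}}

```text
time_s: 11.8
tool_pos: [355.4, -277.1, 133.2]
orientation: [57.9, 89.9, -32.1]
contact_force: [-0.0, -0.1, -1.5]
finger_gap: 32.3
```

>>> {"op": "jog_arm", "data": {
  "increments": [
    {"claw":20,"x":1,"y":0,"z":0,"wx":0,"wy":0,"wz":0},
    {"claw":20,"x":0.5,"y":0,"z":0,"wx":0,"wy":0,"wz":0},
    {"claw":20,"x":0,"y":0,"z":0,"wx":0,"wy":0,"wz":0}
  ]
}}

```text
time_s: 12.1
tool_pos: [355.6, -277.7, 133.0]
orientation: [49.4, 89.8, -40.6]
contact_force: [-1.6, 0.9, 16.2]
finger_gap: 32.2
```

>>> {"op": "jog_arm", "data": {
  "increments": [
    {"claw":20,"x":-1,"y":0,"z":0,"wx":0,"wy":0,"wz":0},
    {"claw":40,"x":0,"y":0,"z":0,"wx":0,"wy":0,"wz":0},
    {"claw":50,"x":0,"y":0,"z":0,"wx":0,"wy":0,"wz":0},
    {"claw":50,"x":0,"y":0,"z":0,"wx":0,"wy":0,"wz":0},
    {"claw":50,"x":0,"y":0,"z":0,"wx":0,"wy":0,"wz":0}
  ]
}}

```text
time_s: 12.6
tool_pos: [355.0, -277.0, 132.1]
orientation: [-103.2, 90.0, 166.9]
contact_force: [0.6, -0.7, -0.1]
finger_gap: 50.1
```

>>> {"op": "jog_arm", "data": {
  "increments": [
    {"claw":50,"x":-10,"y":0,"z":0,"wx":0,"wy":0,"wz":0},
    {"claw":50,"x":-25,"y":0,"z":0,"wx":0,"wy":0,"wz":0},
    {"claw":50,"x":-40,"y":0,"z":0,"wx":0,"wy":0,"wz":0},
    {"claw":50,"x":0,"y":28,"z":-38,"wx":0,"wy":0,"wz":0},
    {"claw":50,"x":0,"y":28,"z":-38,"wx":0,"wy":0,"wz":0}
  ]
}}

```text
time_s: 13.1
tool_pos: [411.7, -202.2, 209.1]
orientation: [60.1, 89.8, -30.2]
contact_force: [1.3, 0.2, -0.1]
finger_gap: 49.9
```

>>> {"op": "jog_arm", "data": {
  "increments": [
    {"claw":50,"x":0,"y":29,"z":-38,"wx":0,"wy":0,"wz":0},
    {"claw":50,"x":0,"y":29,"z":-38,"wx":0,"wy":0,"wz":0},
    {"claw":50,"x":0,"y":29,"z":-38,"wx":0,"wy":0,"wz":0},
    {"claw":50,"x":0,"y":29,"z":-38,"wx":0,"wy":0,"wz":0},
    {"claw":50,"x":0,"y":29,"z":-38,"wx":0,"wy":0,"wz":0}
  ]
}}

```text
time_s: 13.6
tool_pos: [556.7, -9.0, 208.0]
orientation: [75.1, 90.0, -14.9]
contact_force: [1.8, 0.1, 0.3]
finger_gap: 50.1
```

>>> {"op": "jog_arm", "data": {
  "increments": [
    {"claw":50,"x":0,"y":29,"z":-38,"wx":0,"wy":0,"wz":0},
    {"claw":50,"x":0,"y":0,"z":0,"wx":0,"wy":0,"wz":0},
    {"claw":50,"x":0,"y":0,"z":0,"wx":0,"wy":0,"wz":0}
  ]
}}

```text
time_s: 13.9
tool_pos: [584.8, 28.4, 207.4]
orientation: [-126.5, 90.0, 143.7]
contact_force: [-0.2, 0.4, 0.7]
finger_gap: 50.3
```

Run:
```python
from h import *
st,p,d,C=look("wrist","w2"); print(st["tool_pos"],st["orientation"])
hsv=cv2.cvtColor(p,cv2.COLOR_BGR2HSV)
red=((hsv[...,0]<10)|(hsv[...,0]>170))&(hsv[...,1]>120)&(hsv[...,2]>60)
m=red&(abs(C[...,2]-60)<8)&(d>0)
v,u=np.nonzero(m);print("dot px",u.mean(),v.mean(),len(u),C[m].mean(0).round(1),onplane("wrist",(u.mean(),v.mean()),60,st).round(1))
# cap tops z~60
t=(abs(C[...,2]-60)<5)&(d>0)
n,l,s,c=cv2.connectedComponentsWithStats(t.astype(np.uint8))
for i in range(1,n):
    if s[i,4]>150:
        P=C[l==i];print(s[i],((P.min(0)+P.max(0))/2).round(1),np.ptp(P,0).round(1),np.median(hsv[l==i],0))
p2,d2=env.grab_frame("scene");cv2.imwrite("pics/s2c.png",cv2.resize(np.vstack([p2[130:420,130:400]]),None,fx=2,fy=2))
```

```text
[584.82667705  28.41075246 207.39978277] [-126.51728182   89.98060938  143.66325763]
dot px 288.7517730496454 123.98581560283688 282 [641.   27.4  60.4] [[641.   27.4  60. ]]
[  9  40  38  93 633] [675.3 241.5  60. ] [75.  31.7 10. ] [ 25.  26. 107.]
[371 107  28  29 621] [644.  -48.8  58.5] [22.  21.2  6.8] [ 18.  17. 176.]
[276 111  27  27 590] [640.9  27.1  59. ] [20.3 20.5  6.4] [105. 177. 150.]
[178 113  29  28 623] [639.1 104.8  58.7] [21.2 22.   7.2] [ 18.  17. 177.]
[  0 182  47  34 923] [579.  264.1  59.4] [30.4 44.1  8.6] [ 19.  36. 163.]
[236 270  23  21 351] [502.3  64.5  56.5] [20.2 20.2  3.1] [139. 153. 112.]
```

View pics/s2c.png

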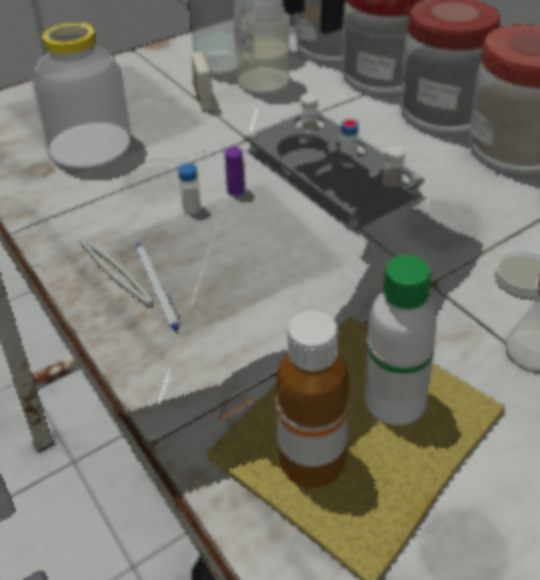

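Both bottles stand on the pad: amber base at crop (312,465), white base at (400,405). The red-dot vial is at (641,27.2), top at 60, which matches the rack geometry (yaw about 1.8°). I'll grasp it now.

>>> {"op": "jog_arm", "data": {
  "increments": [
    {"claw":50,"x":0,"y":30,"z":1,"wx":0,"wy":0,"wz":0},
    {"claw":50,"x":20,"y":26,"z":0,"wx":0,"wy":0,"wz":0},
    {"claw":50,"x":35,"y":0,"z":0,"wx":0,"wy":0,"wz":0},
    {"claw":50,"x":35,"y":0,"z":0,"wx":0,"wy":0,"wz":0},
    {"claw":50,"x":20,"y":0,"z":0,"wx":0,"wy":0,"wz":0}
  ]
}}

```text
time_s: 14.5
tool_pos: [638.5, 23.5, 94.8]
orientation: [-72.0, 89.7, -162.2]
contact_force: [-0.3, 0.4, -0.7]
finger_gap: 50.2
```

>>> {"op": "jog_arm", "data": {
  "increments": [
    {"claw":50,"x":0,"y":0,"z":0,"wx":0,"wy":0,"wz":0},
    {"claw":50,"x":0,"y":0,"z":0,"wx":0,"wy":0,"wz":0}
  ]
}}

```text
time_s: 14.7
tool_pos: [640.7, 24.6, 97.9]
orientation: [-6.6, 90.0, -96.7]
contact_force: [-0.7, 0.0, 0.1]
finger_gap: 49.8
```

>>> {"op": "jog_arm", "data": {
  "increments": [
    {"claw":50,"x":20,"y":0,"z":-2.5,"wx":0,"wy":0,"wz":0},
    {"claw":50,"x":22,"y":0,"z":0,"wx":0,"wy":0,"wz":0},
    {"claw":50,"x":16,"y":0,"z":0,"wx":0,"wy":0,"wz":0},
    {"claw":50,"x":7,"y":0,"z":0,"wx":0,"wy":0,"wz":0},
    {"claw":50,"x":0,"y":0,"z":0,"wx":0,"wy":0,"wz":0}
  ]
}}

```text
time_s: 15.2
tool_pos: [640.7, 28.3, 32.1]
orientation: [-57.0, 90.0, -146.9]
contact_force: [0.7, 0.6, 0.2]
finger_gap: 50.0
```

>>> {"op": "jog_arm", "data": {
  "increments": [
    {"claw":35,"x":0,"y":0,"z":0,"wx":0,"wy":0,"wz":0},
    {"claw":15,"x":0,"y":0,"z":0,"wx":0,"wy":0,"wz":0},
    {"claw":15,"x":0,"y":0,"z":0,"wx":0,"wy":0,"wz":0},
    {"claw":15,"x":0,"y":0,"z":0,"wx":0,"wy":0,"wz":0},
    {"claw":15,"x":0,"y":0,"z":0,"wx":0,"wy":0,"wz":0}
  ],
  "force": 15
}}

```text
time_s: 15.7
tool_pos: [641.3, 28.7, 32.7]
orientation: [90.4, 89.9, 0.4]
contact_force: [-0.5, -0.6, 2.5]
finger_gap: 22.7
```

>>> {"op": "jog_arm", "data": {
  "increments": [
    {"claw":15,"x":-15,"y":0,"z":0,"wx":0,"wy":0,"wz":0},
    {"claw":15,"x":-40,"y":0,"z":0,"wx":0,"wy":0,"wz":0},
    {"claw":15,"x":-45,"y":0,"z":0,"wx":0,"wy":0,"wz":0},
    {"claw":15,"x":-45,"y":0,"z":0,"wx":0,"wy":0,"wz":0},
    {"claw":15,"x":-35,"y":-10,"z":-10,"wx":0,"wy":0,"wz":0}
  ]
}}

```text
time_s: 16.2
tool_pos: [632.5, 36.7, 216.2]
orientation: [76.9, 89.7, -13.2]
contact_force: [0.3, -0.5, 0.3]
finger_gap: 22.3
```

>>> {"op": "jog_arm", "data": {
  "increments": [
    {"claw":15,"x":-15,"y":-25,"z":-24,"wx":0,"wy":0,"wz":0},
    {"claw":15,"x":0,"y":-28,"z":-27,"wx":0,"wy":0,"wz":0},
    {"claw":15,"x":0,"y":-28,"z":-27,"wx":0,"wy":0,"wz":0},
    {"claw":15,"x":0,"y":-28,"z":-27,"wx":0,"wy":0,"wz":0},
    {"claw":15,"x":0,"y":-28,"z":-27,"wx":0,"wy":0,"wz":0}
  ]
}}

```text
time_s: 16.7
tool_pos: [492.5, 171.4, 228.3]
orientation: [114.9, 89.9, 25.0]
contact_force: [0.2, 0.3, -0.4]
finger_gap: 22.3
```

>>> {"op": "jog_arm", "data": {
  "increments": [
    {"claw":15,"x":0,"y":-28,"z":-27,"wx":0,"wy":0,"wz":0},
    {"claw":15,"x":0,"y":-28,"z":-27,"wx":0,"wy":0,"wz":0},
    {"claw":15,"x":0,"y":-26,"z":-24,"wx":0,"wy":0,"wz":0},
    {"claw":15,"x":0,"y":-12,"z":-12,"wx":0,"wy":0,"wz":0},
    {"claw":15,"x":0,"y":0,"z":0,"wx":0,"wy":0,"wz":0}
  ]
}}

```text
time_s: 17.2
tool_pos: [397.7, 262.8, 228.0]
orientation: [-161.5, 89.9, 108.8]
contact_force: [0.3, -0.2, -0.6]
finger_gap: 22.0
```

>>> {"op": "jog_arm", "data": {
  "increments": [
    {"claw":15,"x":0,"y":0,"z":0,"wx":0,"wy":0,"wz":0},
    {"claw":15,"x":0,"y":0,"z":0,"wx":0,"wy":0,"wz":0}
  ]
}}

```text
time_s: 17.4
tool_pos: [401.0, 259.3, 227.5]
orientation: [67.8, 89.9, -22.3]
contact_force: [0.4, -0.2, -0.0]
finger_gap: 22.4
```

Run:
```python
from h import *
st,p,d,C=look("wrist","w3"); print(st["tool_pos"],st["orientation"])
m=cv2.inRange(cv2.cvtColor(p,cv2.COLOR_BGR2HSV),(18,100,50),(35,255,255))>0
m&=(d>0)&(abs(C[...,2]-160)<5)
P=C[m];P=P[(abs(P[:,0]-400)<60)&(abs(P[:,1]-259)<60)];print(len(P),P.min(0),P.max(0))
A=np.c_[2*P[:,:2],np.ones(len(P))];s=np.linalg.lstsq(A,(P[:,:2]**2).sum(1),rcond=None)[0];print("circle",s[:2],np.sqrt(s[2]+s[0]**2+s[1]**2))
```

```text
[401.02012876 259.2677641  227.52108918] [ 67.84720834  89.92931043 -22.274006  ]
1563 [377.48321081 230.17976284 155.02065199] [432.3108221  288.3137145  162.42565445]
circle [402.99382636 259.34368128] 27.349743403674875
```

View pics/w3.png

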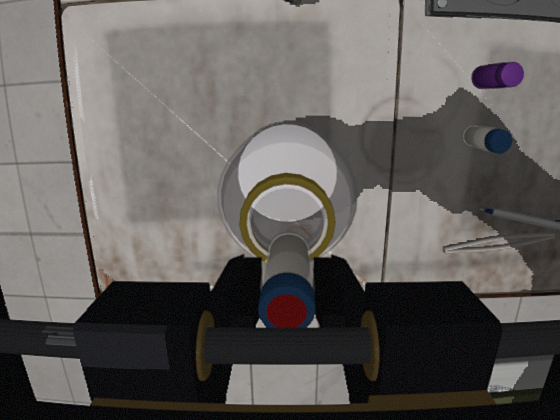

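The wrist view shows the red-dot vial held upright at (288,310), centred over the collar ring at (288,215). The jar axis is at (402,259). I'll lower it into the neck and release.

>>> {"op": "jog_arm", "data": {
  "increments": [
    {"claw":15,"x":15,"y":1,"z":0,"wx":0,"wy":0,"wz":0},
    {"claw":15,"x":20,"y":0,"z":0,"wx":0,"wy":0,"wz":0},
    {"claw":15,"x":15,"y":0,"z":0,"wx":0,"wy":0,"wz":0},
    {"claw":15,"x":8,"y":0,"z":0,"wx":0,"wy":0,"wz":0},
    {"claw":15,"x":0,"y":0,"z":0,"wx":0,"wy":0,"wz":0}
  ]
}}

```text
time_s: 17.95
tool_pos: [400.9, 259.5, 168.4]
orientation: [-40.6, 89.9, -130.6]
contact_force: [0.0, 0.1, 0.3]
finger_gap: 22.4
```

>>> {"op": "jog_arm", "data": {
  "increments": [
    {"claw":15,"x":0,"y":0,"z":0,"wx":0,"wy":0,"wz":0},
    {"claw":50,"x":0,"y":0,"z":0,"wx":0,"wy":0,"wz":0},
    {"claw":50,"x":0,"y":0,"z":0,"wx":0,"wy":0,"wz":0},
    {"claw":50,"x":0,"y":0,"z":0,"wx":0,"wy":0,"wz":0},
    {"claw":50,"x":0,"y":0,"z":0,"wx":0,"wy":0,"wz":0}
  ]
}}

```text
time_s: 18.45
tool_pos: [400.9, 260.7, 169.5]
orientation: [117.4, 90.0, 27.5]
contact_force: [-0.1, -0.3, -0.2]
finger_gap: 49.2
```

>>> {"op": "jog_arm", "data": {
  "increments": [
    {"claw":50,"x":-30,"y":0,"z":0,"wx":0,"wy":0,"wz":0},
    {"claw":50,"x":-40,"y":0,"z":0,"wx":0,"wy":0,"wz":0},
    {"claw":50,"x":0,"y":-10,"z":40,"wx":0,"wy":0,"wz":0},
    {"claw":50,"x":0,"y":-10,"z":45,"wx":0,"wy":0,"wz":0},
    {"claw":50,"x":0,"y":0,"z":45,"wx":0,"wy":0,"wz":0}
  ]
}}

```text
time_s: 18.95
tool_pos: [379.4, 129.4, 239.6]
orientation: [-57.2, 90.0, -147.0]
contact_force: [1.7, -0.8, -0.0]
finger_gap: 49.9
```

>>> {"op": "jog_arm", "data": {
  "increments": [
    {"claw":50,"x":0,"y":0,"z":35,"wx":0,"wy":0,"wz":0},
    {"claw":50,"x":0,"y":0,"z":0,"wx":0,"wy":0,"wz":0},
    {"claw":50,"x":0,"y":0,"z":0,"wx":0,"wy":0,"wz":0}
  ]
}}

```text
time_s: 19.25
tool_pos: [381.1, 95.3, 239.4]
orientation: [118.0, 90.0, 28.0]
contact_force: [0.6, 0.6, -0.8]
finger_gap: 49.7
```

Run:
```python
from h import *
st,p,d,C=look("wrist","w4"); print(st["tool_pos"],st["orientation"])
hsv=cv2.cvtColor(p,cv2.COLOR_BGR2HSV)
m=(cv2.inRange(hsv,(95,100,40),(118,255,255))>0)&(d>0)&(abs(C[...,2]-56)<5)
n,l,s,c=cv2.connectedComponentsWithStats(m.astype(np.uint8))
for i in range(1,n):
    if s[i,4]>60: P=C[l==i];print(s[i],((P.min(0)+P.max(0))/2).round(1),np.ptp(P,0).round(1),P.mean(0).round(1))
p2,_=env.grab_frame("side");cv2.imwrite("pics/cmp.png",np.hstack([cv2.resize(p[60:420],(440,330)),cv2.resize(p2[220:370,250:370],(264,330))]))
```

```text
[381.06650147  95.30093722 239.42655125] [118.03808615  89.95770211  27.96261953]
[307 103  24  24 455] [443.2  67.7  56.1] [19.9 20.4  4.3] [443.2  68.   56. ]
```

View pics/cmp.png

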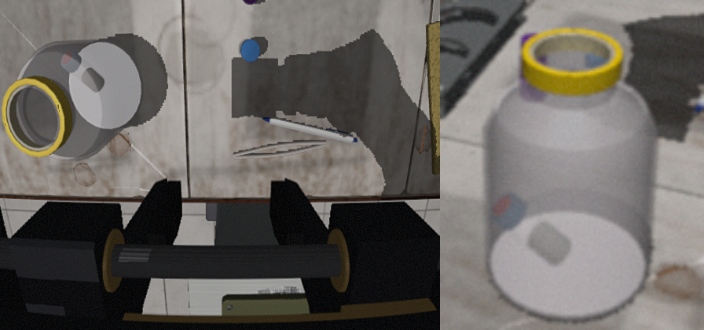

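The expired vial lies in the jar (side crop, around (508,208)), with its red dot visible through the glass. The new vial is at (443,68), top at 56 as expected.

>>> {"op": "jog_arm", "data": {
  "increments": [
    {"claw":50,"x":20,"y":31,"z":14,"wx":0,"wy":0,"wz":0},
    {"claw":50,"x":30,"y":31,"z":13,"wx":0,"wy":0,"wz":0},
    {"claw":50,"x":45,"y":0,"z":0,"wx":0,"wy":0,"wz":0},
    {"claw":50,"x":35,"y":0,"z":0,"wx":0,"wy":0,"wz":0},
    {"claw":50,"x":15,"y":0,"z":0,"wx":0,"wy":0,"wz":0}
  ]
}}

```text
time_s: 19.85
tool_pos: [441.9, 70.2, 91.2]
orientation: [-88.9, 89.8, -178.7]
contact_force: [0.6, -0.3, -0.4]
finger_gap: 50.0
```

>>> {"op": "jog_arm", "data": {
  "increments": [
    {"claw":50,"x":0,"y":0,"z":0,"wx":0,"wy":0,"wz":0},
    {"claw":50,"x":0,"y":0,"z":0,"wx":0,"wy":0,"wz":0}
  ]
}}

```text
time_s: 20.05
tool_pos: [443.1, 69.9, 94.3]
orientation: [169.0, 90.0, 79.1]
contact_force: [0.3, 0.3, 0.1]
finger_gap: 49.8
```

>>> {"op": "jog_arm", "data": {
  "increments": [
    {"claw":50,"x":20,"y":0,"z":2,"wx":0,"wy":0,"wz":0},
    {"claw":50,"x":22,"y":0,"z":0,"wx":0,"wy":0,"wz":0},
    {"claw":50,"x":16,"y":0,"z":0,"wx":0,"wy":0,"wz":0},
    {"claw":50,"x":7,"y":0,"z":0,"wx":0,"wy":0,"wz":0},
    {"claw":50,"x":0,"y":0,"z":0,"wx":0,"wy":0,"wz":0}
  ]
}}

```text
time_s: 20.55
tool_pos: [446.7, 67.8, 32.0]
orientation: [-90.0, 89.8, -179.9]
contact_force: [-0.2, -0.8, 0.2]
finger_gap: 49.9
```

>>> {"op": "jog_arm", "data": {
  "increments": [
    {"claw":35,"x":0,"y":0,"z":0,"wx":0,"wy":0,"wz":0},
    {"claw":15,"x":0,"y":0,"z":0,"wx":0,"wy":0,"wz":0},
    {"claw":15,"x":0,"y":0,"z":0,"wx":0,"wy":0,"wz":0},
    {"claw":15,"x":0,"y":0,"z":0,"wx":0,"wy":0,"wz":0},
    {"claw":15,"x":0,"y":0,"z":0,"wx":0,"wy":0,"wz":0}
  ]
}}

```text
time_s: 21.05
tool_pos: [445.8, 67.0, 31.9]
orientation: [-81.3, 89.7, -171.3]
contact_force: [-0.2, -0.6, 5.9]
finger_gap: 22.5
```

>>> {"op": "jog_arm", "data": {
  "increments": [
    {"claw":15,"x":-15,"y":0,"z":0,"wx":0,"wy":0,"wz":0},
    {"claw":15,"x":-35,"y":0,"z":0,"wx":0,"wy":0,"wz":0},
    {"claw":15,"x":-40,"y":0,"z":0,"wx":0,"wy":0,"wz":0},
    {"claw":15,"x":-25,"y":0,"z":0,"wx":0,"wy":0,"wz":0},
    {"claw":15,"x":0,"y":25,"z":5,"wx":0,"wy":0,"wz":0}
  ]
}}

```text
time_s: 21.55
tool_pos: [469.5, 62.7, 149.3]
orientation: [-87.4, 89.7, -177.2]
contact_force: [0.7, 0.6, -0.7]
finger_gap: 22.6
```

>>> {"op": "jog_arm", "data": {
  "increments": [
    {"claw":15,"x":0,"y":38,"z":7,"wx":0,"wy":0,"wz":0},
    {"claw":15,"x":0,"y":40,"z":8,"wx":0,"wy":0,"wz":0},
    {"claw":15,"x":0,"y":40,"z":8,"wx":0,"wy":0,"wz":0},
    {"claw":15,"x":0,"y":34,"z":7,"wx":0,"wy":0,"wz":0},
    {"claw":15,"x":0,"y":18,"z":4,"wx":0,"wy":0,"wz":0}
  ]
}}

```text
time_s: 22.05
tool_pos: [643.7, 26.8, 145.3]
orientation: [-71.5, 89.8, -161.6]
contact_force: [-0.5, -0.5, 0.1]
finger_gap: 22.7
```

>>> {"op": "jog_arm", "data": {
  "increments": [
    {"claw":15,"x":0,"y":0,"z":0,"wx":0,"wy":0,"wz":0},
    {"claw":15,"x":0,"y":0,"z":0,"wx":0,"wy":0,"wz":0},
    {"claw":15,"x":0,"y":0,"z":0,"wx":0,"wy":0,"wz":0}
  ]
}}

```text
time_s: 22.35
tool_pos: [639.5, 28.7, 145.3]
orientation: [-84.5, 89.6, -174.5]
contact_force: [0.6, -0.3, 0.6]
finger_gap: 22.6
```

Run:
```python
from h import *
st,p,d,C=look("wrist","w5"); print(st["tool_pos"],st["orientation"])
cv2.imwrite("pics/w5c.png",p[60:360,120:460])
hsv=cv2.cvtColor(p,cv2.COLOR_BGR2HSV)
top=st["tool_pos"][2]-32+56
m=(cv2.inRange(hsv,(95,100,40),(118,255,255))>0)&(d>0)&(abs(C[...,2]-top)<5)
P=C[m];print(len(P),((P.min(0)+P.max(0))/2).round(1),np.ptp(P,0).round(1))
t=(abs(C[...,2]-60)<5)&(d>0)
n,l,s,c=cv2.connectedComponentsWithStats(t.astype(np.uint8))
for i in range(1,n):
    if s[i,4]>150:
        P=C[l==i];print(s[i],((P.min(0)+P.max(0))/2).round(1),np.ptp(P,0).round(1))
```

```text
[639.46674573  28.66678772 145.2648831 ] [ -84.54188839   89.57038994 -174.45943163]
2156 [638.8  28.2 167.7] [18.7 21.4  6.8]
[ 33   0  71  21 381] [770.  163.8  60. ] [10.1 46.8  9.9]
[204   0 110  16 381] [767.2  45.7  60. ] [ 8.8 63.8  9.9]
[425   0  72  12 266] [771.5 -75.3  60. ] [ 8.9 43.5  9.9]
[386 192  34  33 831] [644.1 -49.1  58.5] [21.6 21.9  7. ]
[158 199  33  32 829] [639.4 104.9  58.5] [21.5 21.1  6.8]
[  0 282  15  24 210] [573.4 247.2  58.6] [17.8 11.9  7.2]
[230 365  26  22 423] [501.6  64.3  56.4] [21.8 20.6  2.7]
```

View pics/w5c.png

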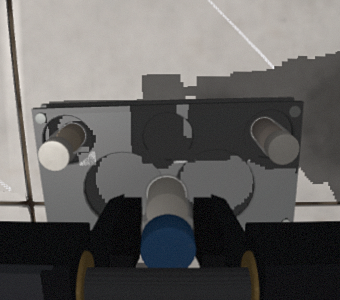

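The new vial's plain blue cap is held at (639,28), the middle hole is empty at crop (167,130), and both white vials are standing. It needs +3 mm in x, then lowering.

>>> {"op": "jog_arm", "data": {
  "increments": [
    {"claw":15,"x":20,"y":3,"z":0,"wx":0,"wy":0,"wz":0},
    {"claw":15,"x":30,"y":0,"z":0,"wx":0,"wy":0,"wz":0},
    {"claw":15,"x":20,"y":0,"z":0,"wx":0,"wy":0,"wz":0},
    {"claw":15,"x":10,"y":0,"z":0,"wx":0,"wy":0,"wz":0},
    {"claw":15,"x":0,"y":0,"z":0,"wx":0,"wy":0,"wz":0}
  ]
}}

```text
time_s: 22.9
tool_pos: [642.3, 28.4, 64.5]
orientation: [-83.0, 89.5, -172.9]
contact_force: [0.7, -0.9, 0.3]
finger_gap: 22.7
```

>>> {"op": "jog_arm", "data": {
  "increments": [
    {"claw":15,"x":10,"y":0,"z":0,"wx":0,"wy":0,"wz":0},
    {"claw":15,"x":10,"y":0,"z":0,"wx":0,"wy":0,"wz":0},
    {"claw":15,"x":5,"y":0,"z":0,"wx":0,"wy":0,"wz":0},
    {"claw":15,"x":1,"y":0,"z":0,"wx":0,"wy":0,"wz":0},
    {"claw":15,"x":0,"y":0,"z":0,"wx":0,"wy":0,"wz":0}
  ]
}}

```text
time_s: 23.4
tool_pos: [643.6, 28.1, 39.5]
orientation: [-80.4, 89.7, -170.4]
contact_force: [-0.1, 0.4, -0.4]
finger_gap: 22.5
```

>>> {"op": "jog_arm", "data": {
  "increments": [
    {"claw":15,"x":1,"y":0,"z":0,"wx":0,"wy":0,"wz":0},
    {"claw":15,"x":1,"y":0,"z":0,"wx":0,"wy":0,"wz":0},
    {"claw":15,"x":1,"y":0,"z":0,"wx":0,"wy":0,"wz":0},
    {"claw":15,"x":0,"y":0,"z":0,"wx":0,"wy":0,"wz":0}
  ]
}}

```text
time_s: 23.8
tool_pos: [643.5, 28.1, 36.5]
orientation: [-80.7, 89.7, -170.7]
contact_force: [-0.4, 0.5, -0.6]
finger_gap: 22.4
```

>>> {"op": "jog_arm", "data": {
  "increments": [
    {"claw":15,"x":1,"y":0,"z":0,"wx":0,"wy":0,"wz":0},
    {"claw":15,"x":1,"y":0,"z":0,"wx":0,"wy":0,"wz":0},
    {"claw":15,"x":0,"y":0,"z":0,"wx":0,"wy":0,"wz":0}
  ]
}}

```text
time_s: 24.1
tool_pos: [644.1, 28.3, 35.9]
orientation: [-79.8, 89.8, -169.8]
contact_force: [-1.6, 0.3, 8.3]
finger_gap: 22.4
```

>>> {"op": "jog_arm", "data": {
  "increments": [
    {"claw":15,"x":-0.5,"y":0,"z":0,"wx":0,"wy":0,"wz":0},
    {"claw":30,"x":0,"y":0,"z":0,"wx":0,"wy":0,"wz":0},
    {"claw":50,"x":0,"y":0,"z":0,"wx":0,"wy":0,"wz":0},
    {"claw":50,"x":0,"y":0,"z":0,"wx":0,"wy":0,"wz":0},
    {"claw":50,"x":0,"y":0,"z":0,"wx":0,"wy":0,"wz":0}
  ]
}}

```text
time_s: 24.6
tool_pos: [643.5, 28.0, 34.8]
orientation: [-80.6, 89.7, -170.6]
contact_force: [0.8, -0.5, 0.9]
finger_gap: 49.6
```

>>> {"op": "jog_arm", "data": {
  "increments": [
    {"claw":50,"x":-10,"y":0,"z":0,"wx":0,"wy":0,"wz":0},
    {"claw":50,"x":-35,"y":0,"z":0,"wx":0,"wy":0,"wz":0},
    {"claw":50,"x":-45,"y":0,"z":0,"wx":0,"wy":0,"wz":0},
    {"claw":50,"x":-45,"y":0,"z":0,"wx":0,"wy":0,"wz":0},
    {"claw":50,"x":-40,"y":-20,"z":0,"wx":0,"wy":0,"wz":0}
  ]
}}

```text
time_s: 25.1
tool_pos: [626.8, 28.3, 213.2]
orientation: [25.0, 90.0, -65.0]
contact_force: [-0.0, 0.9, 0.1]
finger_gap: 50.2
```

>>> {"op": "jog_arm", "data": {
  "increments": [
    {"claw":50,"x":0,"y":-35,"z":25,"wx":0,"wy":0,"wz":0},
    {"claw":50,"x":0,"y":0,"z":0,"wx":0,"wy":0,"wz":0},
    {"claw":50,"x":0,"y":0,"z":0,"wx":0,"wy":0,"wz":0}
  ]
}}

```text
time_s: 25.4
tool_pos: [588.9, 2.2, 211.2]
orientation: [-73.5, 89.7, -163.5]
contact_force: [0.1, 0.0, -0.9]
finger_gap: 50.0
```

Run:
```python
from h import *
st,p,d,C=look("wrist","w6"); print(st["tool_pos"],st["orientation"],env.get_state()["time_s"])
hsv=cv2.cvtColor(p,cv2.COLOR_BGR2HSV)
t=(abs(C[...,2]-60)<5)&(d>0)&(abs(C[...,0]-640)<40)
n,l,s,c=cv2.connectedComponentsWithStats(t.astype(np.uint8))
for i in range(1,n):
    if s[i,4]>150:
        P=C[l==i];print(s[i],((P.min(0)+P.max(0))/2).round(1),np.ptp(P,0).round(1),np.median(hsv[l==i],0))
# deck extents
t=(abs(C[...,2]-24)<4)&(d>0)&(C[...,0]>540)&(C[...,0]<690)&(abs(C[...,1]-28)<125)
print(cv2.minAreaRect(np.float32(C[t][:,:2])))
p2,d2=env.grab_frame("scene");C2=cloud("scene",d2);h2=cv2.cvtColor(p2,cv2.COLOR_BGR2HSV)
for lo,hi in(((50,100,20),(85,255,255)),((0,0,100),(180,60,255))):
    m=(cv2.inRange(h2,lo,hi)>0)&(d2>0)&(C2[...,2]>152)&(C2[...,2]<162)&(C2[...,1]<-200)&(C2[...,0]<500)&(C2[...,1]>-350)
    P=C2[m];print(len(P),((P.min(0)+P.max(0))/2).round(1),np.ptp(P,0).round(1))
cv2.imwrite("pics/w6c.png",np.hstack([p[:300,100:460],p2[120:420,130:390]]))
```

```text
[588.91095115   2.22729352 211.23882484] [ -73.45374666   89.71374273 -163.50049333] 25.45
[  0  86  22  50 357] [659.9 238.9  60. ] [40.2 27.  10. ] [26. 31. 98.]
[337 111  28  27 587] [644.3 -48.9  58.9] [20.5 21.8  7.4] [ 18.  17. 178.]
[241 115  27  27 578] [640.9  28.6  58.4] [20.6 21.   6.8] [106. 164. 129.]
[148 118  27  27 574] [639.2 104.6  58.7] [20.8 20.9  7.3] [ 18.  17. 176.]
((613.00146484375, 27.46977996826172), (108.8465347290039, 205.10655212402344), 1.6855366230010986)
306 [ 443.1 -275.8  155.6] [31.5 32.8  7. ]
358 [ 353.  -279.9  155.4] [34.2 33.   6.7]
```

View pics/w6c.png

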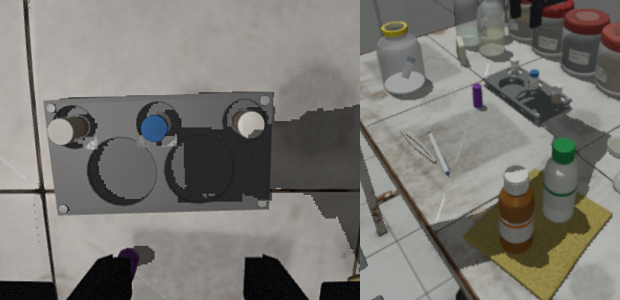

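New vial stands in the middle hole at (641,28.6), top at 60, with both white vials in place and both bottles upright on the pad. Rack centre is (613,27.5), yaw 1.7°, so the holes are at white (600,-9) and amber (598,63). I'll return the white bottle first.

>>> {"op": "jog_arm", "data": {
  "increments": [
    {"claw":50,"x":0,"y":-21,"z":40,"wx":0,"wy":0,"wz":0},
    {"claw":50,"x":0,"y":-21,"z":40,"wx":0,"wy":0,"wz":0},
    {"claw":50,"x":0,"y":-21,"z":40,"wx":0,"wy":0,"wz":0},
    {"claw":50,"x":0,"y":-21,"z":40,"wx":0,"wy":0,"wz":0},
    {"claw":50,"x":0,"y":-21,"z":40,"wx":0,"wy":0,"wz":0}
  ]
}}

```text
time_s: 26.0
tool_pos: [485.1, -197.9, 210.8]
orientation: [-82.3, 89.8, -172.1]
contact_force: [0.5, -0.7, 0.0]
finger_gap: 49.8
```

>>> {"op": "jog_arm", "data": {
  "increments": [
    {"claw":50,"x":0,"y":-21,"z":40,"wx":0,"wy":0,"wz":0},
    {"claw":50,"x":0,"y":-20,"z":38,"wx":0,"wy":0,"wz":0},
    {"claw":50,"x":0,"y":0,"z":0,"wx":0,"wy":0,"wz":0},
    {"claw":50,"x":0,"y":0,"z":0,"wx":0,"wy":0,"wz":0}
  ]
}}

```text
time_s: 26.4
tool_pos: [444.3, -275.6, 211.0]
orientation: [-83.4, 89.7, -173.5]
contact_force: [0.7, 0.4, -0.0]
finger_gap: 49.9
```

>>> {"op": "jog_arm", "data": {
  "increments": [
    {"claw":50,"x":18,"y":-1,"z":1,"wx":0,"wy":0,"wz":0},
    {"claw":50,"x":25,"y":0,"z":0,"wx":0,"wy":0,"wz":0},
    {"claw":50,"x":20,"y":0,"z":0,"wx":0,"wy":0,"wz":0},
    {"claw":50,"x":11,"y":0,"z":0,"wx":0,"wy":0,"wz":0},
    {"claw":50,"x":5,"y":0,"z":0,"wx":0,"wy":0,"wz":0}
  ]
}}

```text
time_s: 26.9
tool_pos: [443.3, -274.2, 131.3]
orientation: [-96.6, 89.7, 173.6]
contact_force: [-0.2, 0.3, -0.1]
finger_gap: 49.9
```

>>> {"op": "jog_arm", "data": {
  "increments": [
    {"claw":45,"x":0,"y":0,"z":0,"wx":0,"wy":0,"wz":0},
    {"claw":20,"x":0,"y":0,"z":0,"wx":0,"wy":0,"wz":0},
    {"claw":20,"x":0,"y":0,"z":0,"wx":0,"wy":0,"wz":0},
    {"claw":20,"x":0,"y":0,"z":0,"wx":0,"wy":0,"wz":0},
    {"claw":20,"x":0,"y":0,"z":0,"wx":0,"wy":0,"wz":0}
  ],
  "force": 25
}}

```text
time_s: 27.4
tool_pos: [442.8, -275.9, 133.0]
orientation: [-71.8, 89.8, -161.8]
contact_force: [-0.2, 1.4, 4.5]
finger_gap: 32.1
```

>>> {"op": "jog_arm", "data": {
  "increments": [
    {"claw":20,"x":-8,"y":0,"z":0,"wx":0,"wy":0,"wz":0},
    {"claw":20,"x":-18,"y":0,"z":0,"wx":0,"wy":0,"wz":0},
    {"claw":20,"x":-24,"y":0,"z":0,"wx":0,"wy":0,"wz":0},
    {"claw":20,"x":-18,"y":0,"z":0,"wx":0,"wy":0,"wz":0},
    {"claw":20,"x":-8,"y":5,"z":-8,"wx":0,"wy":0,"wz":0}
  ]
}}

```text
time_s: 27.9
tool_pos: [447.3, -269.5, 209.9]
orientation: [-53.4, 89.7, -143.6]
contact_force: [0.4, 0.1, -2.2]
finger_gap: 32.5
```

>>> {"op": "jog_arm", "data": {
  "increments": [
    {"claw":20,"x":0,"y":12,"z":-20,"wx":0,"wy":0,"wz":0},
    {"claw":20,"x":0,"y":17,"z":-29,"wx":0,"wy":0,"wz":0},
    {"claw":20,"x":0,"y":17,"z":-29,"wx":0,"wy":0,"wz":0},
    {"claw":20,"x":0,"y":17,"z":-29,"wx":0,"wy":0,"wz":0},
    {"claw":20,"x":0,"y":17,"z":-29,"wx":0,"wy":0,"wz":0}
  ]
}}

```text
time_s: 28.4
tool_pos: [527.8, -129.9, 207.3]
orientation: [-86.3, 89.6, -176.2]
contact_force: [0.2, -0.0, -1.6]
finger_gap: 32.5
```

>>> {"op": "jog_arm", "data": {
  "increments": [
    {"claw":20,"x":0,"y":17,"z":-29,"wx":0,"wy":0,"wz":0},
    {"claw":20,"x":0,"y":17,"z":-29,"wx":0,"wy":0,"wz":0},
    {"claw":20,"x":0,"y":17,"z":-29,"wx":0,"wy":0,"wz":0},
    {"claw":20,"x":0,"y":14,"z":-23,"wx":0,"wy":0,"wz":0},
    {"claw":20,"x":0,"y":8,"z":-14,"wx":0,"wy":0,"wz":0}
  ]
}}

```text
time_s: 28.9
tool_pos: [601.0, -4.0, 206.7]
orientation: [-100.1, 89.7, 170.1]
contact_force: [0.5, -0.5, -2.0]
finger_gap: 32.2
```

>>> {"op": "jog_arm", "data": {
  "increments": [
    {"claw":20,"x":0,"y":0,"z":0,"wx":0,"wy":0,"wz":0},
    {"claw":20,"x":0,"y":0,"z":0,"wx":0,"wy":0,"wz":0},
    {"claw":20,"x":0,"y":0,"z":0,"wx":0,"wy":0,"wz":0}
  ]
}}

```text
time_s: 29.2
tool_pos: [599.5, -10.3, 207.0]
orientation: [-67.9, 89.6, -158.1]
contact_force: [-0.5, -0.3, -1.9]
finger_gap: 32.6
```

Run:
```python
from h import *
st,p,d,C=look("wrist","w7"); print(st["tool_pos"],st["orientation"])
hsv=cv2.cvtColor(p,cv2.COLOR_BGR2HSV)
m=(cv2.inRange(hsv,(50,60,20),(85,255,255))>0)&(d>0)&(abs(C[...,2]-(st["tool_pos"][2]-124+148))<6)
P=C[m];print(len(P),((P.min(0)+P.max(0))/2).round(1),np.ptp(P,0).round(1))
# label edges of the body at mid height: white body
m=(d>0)&(np.linalg.norm(C[...,:2]-st["tool_pos"][:2],axis=2)<45)&(C[...,2]>90)&(C[...,2]<175)
for z in(100,120,140,160):
    P=C[m&(abs(C[...,2]-z)<6)]
    if len(P)>20:print(z,len(P),P.min(0).round(1),P.max(0).round(1))
```

```text
[599.47257578 -10.29784652 207.04048764] [ -67.92788583   89.58589661 -158.05632823]
4951 [603.4  -9.5 230.4] [29.3 59.4 10.7]
100 184 [612.2 -31.4  94. ] [626.2  13.2 106. ]
120 246 [608.3 -33.2 114.1] [626.6  15.2 126. ]
140 296 [608.7 -33.1 134. ] [626.8  14.9 145.7]
160 516 [606.6 -35.4 154. ] [626.6  15.1 166. ]
```

Measured body centre is (600.6,-9.1) against the hole at (600,-9), and it hangs vertical. Lowering.

>>> {"op": "jog_arm", "data": {
  "increments": [
    {"claw":20,"x":14,"y":0,"z":0,"wx":0,"wy":0,"wz":0},
    {"claw":20,"x":20,"y":0,"z":0,"wx":0,"wy":0,"wz":0},
    {"claw":20,"x":14,"y":0,"z":0,"wx":0,"wy":0,"wz":0},
    {"claw":20,"x":0,"y":0,"z":0,"wx":0,"wy":0,"wz":0},
    {"claw":20,"x":0,"y":0,"z":0,"wx":0,"wy":0,"wz":0}
  ]
}}

```text
time_s: 29.75
tool_pos: [600.1, -8.9, 159.6]
orientation: [-76.3, 89.7, -166.4]
contact_force: [-0.1, 0.6, -1.6]
finger_gap: 32.6
```

>>> {"op": "jog_arm", "data": {
  "increments": [
    {"claw":20,"x":8,"y":0,"z":0,"wx":0,"wy":0,"wz":0},
    {"claw":20,"x":8,"y":0,"z":0,"wx":0,"wy":0,"wz":0},
    {"claw":20,"x":6,"y":0,"z":0,"wx":0,"wy":0,"wz":0},
    {"claw":20,"x":4,"y":0,"z":0,"wx":0,"wy":0,"wz":0},
    {"claw":20,"x":1,"y":0,"z":0,"wx":0,"wy":0,"wz":0}
  ]
}}

```text
time_s: 30.25
tool_pos: [599.7, -7.8, 131.6]
orientation: [-81.7, 89.6, -171.7]
contact_force: [0.0, -0.1, -2.0]
finger_gap: 32.7
```

>>> {"op": "jog_arm", "data": {
  "increments": [
    {"claw":20,"x":0,"y":0,"z":0,"wx":0,"wy":0,"wz":0},
    {"claw":20,"x":0,"y":0,"z":0,"wx":0,"wy":0,"wz":0}
  ]
}}

```text
time_s: 30.45
tool_pos: [600.4, -7.8, 132.5]
orientation: [-80.4, 89.7, -170.4]
contact_force: [-0.4, 0.0, -2.1]
finger_gap: 32.3
```

>>> {"op": "jog_arm", "data": {
  "increments": [
    {"claw":20,"x":1.5,"y":0,"z":0,"wx":0,"wy":0,"wz":0},
    {"claw":20,"x":1.5,"y":0,"z":0,"wx":0,"wy":0,"wz":0},
    {"claw":20,"x":1,"y":0,"z":0,"wx":0,"wy":0,"wz":0},
    {"claw":20,"x":0,"y":0,"z":0,"wx":0,"wy":0,"wz":0}
  ]
}}

```text
time_s: 30.85
tool_pos: [600.3, -7.8, 128.5]
orientation: [-80.4, 89.7, -170.4]
contact_force: [-0.0, 0.2, -0.2]
finger_gap: 32.1
```

>>> {"op": "jog_arm", "data": {
  "increments": [
    {"claw":20,"x":0.5,"y":0,"z":0,"wx":0,"wy":0,"wz":0},
    {"claw":40,"x":0,"y":0,"z":0,"wx":0,"wy":0,"wz":0},
    {"claw":50,"x":0,"y":0,"z":0,"wx":0,"wy":0,"wz":0},
    {"claw":50,"x":0,"y":0,"z":0,"wx":0,"wy":0,"wz":0},
    {"claw":50,"x":0,"y":0,"z":0,"wx":0,"wy":0,"wz":0}
  ]
}}

```text
time_s: 31.35
tool_pos: [600.1, -7.9, 127.7]
orientation: [-80.4, 89.7, -170.4]
contact_force: [-0.3, 0.7, 0.0]
finger_gap: 49.9
```

>>> {"op": "jog_arm", "data": {
  "increments": [
    {"claw":50,"x":-10,"y":0,"z":0,"wx":0,"wy":0,"wz":0},
    {"claw":50,"x":-25,"y":0,"z":0,"wx":0,"wy":0,"wz":0},
    {"claw":50,"x":-40,"y":0,"z":0,"wx":0,"wy":0,"wz":0},
    {"claw":50,"x":-5,"y":-30,"z":33,"wx":0,"wy":0,"wz":0},
    {"claw":50,"x":0,"y":-33,"z":36,"wx":0,"wy":0,"wz":0}
  ]
}}

```text
time_s: 31.85
tool_pos: [539.4, -76.1, 210.6]
orientation: [71.1, 89.9, -18.6]
contact_force: [0.4, -2.2, -0.4]
finger_gap: 50.2
```

>>> {"op": "jog_arm", "data": {
  "increments": [
    {"claw":50,"x":0,"y":-33,"z":36,"wx":0,"wy":0,"wz":0},
    {"claw":50,"x":0,"y":-33,"z":36,"wx":0,"wy":0,"wz":0},
    {"claw":50,"x":0,"y":-33,"z":36,"wx":0,"wy":0,"wz":0},
    {"claw":50,"x":0,"y":-33,"z":36,"wx":0,"wy":0,"wz":0},
    {"claw":50,"x":0,"y":-33,"z":36,"wx":0,"wy":0,"wz":0}
  ]
}}

```text
time_s: 32.35
tool_pos: [371.5, -258.4, 210.0]
orientation: [-64.8, 89.7, -154.8]
contact_force: [0.8, 0.1, 0.4]
finger_gap: 49.7
```

>>> {"op": "jog_arm", "data": {
  "increments": [
    {"claw":50,"x":0,"y":-17,"z":19,"wx":0,"wy":0,"wz":0},
    {"claw":50,"x":0,"y":0,"z":0,"wx":0,"wy":0,"wz":0},
    {"claw":50,"x":0,"y":0,"z":0,"wx":0,"wy":0,"wz":0}
  ]
}}

```text
time_s: 32.65
tool_pos: [356.2, -276.1, 209.9]
orientation: [-70.8, 89.8, -160.9]
contact_force: [0.5, -0.7, 0.5]
finger_gap: 50.0
```

>>> {"op": "jog_arm", "data": {
  "increments": [
    {"claw":50,"x":18,"y":-1.5,"z":1.5,"wx":0,"wy":0,"wz":0},
    {"claw":50,"x":24,"y":0,"z":0,"wx":0,"wy":0,"wz":0},
    {"claw":50,"x":20,"y":0,"z":0,"wx":0,"wy":0,"wz":0},
    {"claw":50,"x":11,"y":0,"z":0,"wx":0,"wy":0,"wz":0},
    {"claw":50,"x":5,"y":0,"z":0,"wx":0,"wy":0,"wz":0}
  ]
}}

```text
time_s: 33.15
tool_pos: [355.3, -275.7, 130.5]
orientation: [-95.3, 89.7, 174.9]
contact_force: [0.3, 0.0, -0.2]
finger_gap: 49.9
```

>>> {"op": "jog_arm", "data": {
  "increments": [
    {"claw":45,"x":0,"y":0,"z":0,"wx":0,"wy":0,"wz":0},
    {"claw":20,"x":0,"y":0,"z":0,"wx":0,"wy":0,"wz":0},
    {"claw":20,"x":0,"y":0,"z":0,"wx":0,"wy":0,"wz":0},
    {"claw":20,"x":0,"y":0,"z":0,"wx":0,"wy":0,"wz":0},
    {"claw":20,"x":0,"y":0,"z":0,"wx":0,"wy":0,"wz":0}
  ]
}}

```text
time_s: 33.65
tool_pos: [354.3, -277.8, 131.9]
orientation: [-65.2, 89.8, -155.1]
contact_force: [1.0, -0.4, 3.9]
finger_gap: 32.4
```

>>> {"op": "jog_arm", "data": {
  "increments": [
    {"claw":20,"x":-8,"y":0,"z":0,"wx":0,"wy":0,"wz":0},
    {"claw":20,"x":-18,"y":0,"z":0,"wx":0,"wy":0,"wz":0},
    {"claw":20,"x":-24,"y":0,"z":0,"wx":0,"wy":0,"wz":0},
    {"claw":20,"x":-18,"y":0,"z":0,"wx":0,"wy":0,"wz":0},
    {"claw":20,"x":-8,"y":0,"z":-8,"wx":0,"wy":0,"wz":0}
  ]
}}

```text
time_s: 34.15
tool_pos: [354.4, -270.4, 208.9]
orientation: [-46.8, 89.8, -136.9]
contact_force: [0.5, 1.0, -1.7]
finger_gap: 32.3
```

>>> {"op": "jog_arm", "data": {
  "increments": [
    {"claw":20,"x":0,"y":6,"z":-22,"wx":0,"wy":0,"wz":0},
    {"claw":20,"x":0,"y":11,"z":-32,"wx":0,"wy":0,"wz":0},
    {"claw":20,"x":0,"y":11,"z":-32,"wx":0,"wy":0,"wz":0},
    {"claw":20,"x":0,"y":11,"z":-32,"wx":0,"wy":0,"wz":0},
    {"claw":20,"x":0,"y":11,"z":-32,"wx":0,"wy":0,"wz":0}
  ]
}}

```text
time_s: 34.65
tool_pos: [403.5, -117.5, 206.7]
orientation: [-86.2, 89.6, -176.1]
contact_force: [0.6, -0.1, -0.8]
finger_gap: 32.3
```

>>> {"op": "jog_arm", "data": {
  "increments": [
    {"claw":20,"x":0,"y":11,"z":-32,"wx":0,"wy":0,"wz":0},
    {"claw":20,"x":0,"y":11,"z":-32,"wx":0,"wy":0,"wz":0},
    {"claw":20,"x":0,"y":11,"z":-32,"wx":0,"wy":0,"wz":0},
    {"claw":20,"x":0,"y":13,"z":-32,"wx":0,"wy":0,"wz":0},
    {"claw":20,"x":0,"y":15,"z":-30,"wx":0,"wy":0,"wz":0}
  ]
}}

```text
time_s: 35.15
tool_pos: [463.9, 40.6, 206.1]
orientation: [-82.3, 89.6, -172.2]
contact_force: [1.1, -0.1, -1.9]
finger_gap: 32.4
```

>>> {"op": "jog_arm", "data": {
  "increments": [
    {"claw":20,"x":0,"y":22,"z":-18,"wx":0,"wy":0,"wz":0},
    {"claw":20,"x":0,"y":30,"z":-7,"wx":0,"wy":0,"wz":0},
    {"claw":20,"x":0,"y":30,"z":0,"wx":0,"wy":0,"wz":0},
    {"claw":20,"x":0,"y":26,"z":0,"wx":0,"wy":0,"wz":0},
    {"claw":20,"x":0,"y":16,"z":0,"wx":0,"wy":0,"wz":0}
  ]
}}

```text
time_s: 35.65
tool_pos: [589.8, 64.2, 205.1]
orientation: [-82.1, 89.7, -172.0]
contact_force: [-0.2, 0.2, -1.1]
finger_gap: 32.6
```

>>> {"op": "jog_arm", "data": {
  "increments": [
    {"claw":20,"x":0,"y":0,"z":0,"wx":0,"wy":0,"wz":0},
    {"claw":20,"x":0,"y":0,"z":0,"wx":0,"wy":0,"wz":0},
    {"claw":20,"x":0,"y":0,"z":0,"wx":0,"wy":0,"wz":0}
  ]
}}

```text
time_s: 35.95
tool_pos: [587.1, 63.8, 205.4]
orientation: [-81.4, 89.6, -171.4]
contact_force: [0.3, -0.0, -1.7]
finger_gap: 32.3
```

Run:
```python
from h import *
st,p,d,C=look("wrist","w8"); print(st["tool_pos"],st["orientation"])
m=(d>0)&(np.linalg.norm(C[...,:2]-st["tool_pos"][:2],axis=2)<45)&(C[...,2]>85)&(C[...,2]<175)
for z in(100,120,140,160):
    P=C[m&(abs(C[...,2]-z)<6)]
    if len(P)>20:print(z,len(P),P.min(0).round(1),P.max(0).round(1))
m=(d>0)&(abs(C[...,2]-151)<4)&(np.linalg.norm(C[...,:2]-[600,-9],axis=2)<30)
P=C[m];print("white",len(P),P.min(0).round(1),P.max(0).round(1))
```

```text
[587.0773684   63.82446989 205.42930909] [ -81.43374203   89.55443796 -171.36707922]
100 203 [594.6  39.1  94. ] [611.3  86.8 105.9]
120 258 [593.6  39.5 114. ] [611.9  87.9 125.9]
140 314 [597.2  39.6 134.1] [612.1  86.7 146. ]
160 550 [591.9  37.8 154. ] [612.   88.2 166. ]
white 2452 [584.  -22.7 147. ] [618.   10.5 153.8]
```

Amber body centre is (586,63) against the hole at (598,63), so it needs +12 mm in x before lowering.

>>> {"op": "jog_arm", "data": {
  "increments": [
    {"claw":20,"x":0,"y":12,"z":0,"wx":0,"wy":0,"wz":0},
    {"claw":20,"x":12,"y":0,"z":0,"wx":0,"wy":0,"wz":0},
    {"claw":20,"x":20,"y":0,"z":0,"wx":0,"wy":0,"wz":0},
    {"claw":20,"x":14,"y":0,"z":0,"wx":0,"wy":0,"wz":0},
    {"claw":20,"x":0,"y":0,"z":0,"wx":0,"wy":0,"wz":0}
  ]
}}

```text
time_s: 36.5
tool_pos: [598.1, 63.3, 157.2]
orientation: [-80.6, 89.4, -170.6]
contact_force: [-1.1, 0.4, -1.8]
finger_gap: 32.3
```

>>> {"op": "jog_arm", "data": {
  "increments": [
    {"claw":20,"x":0,"y":0,"z":0,"wx":0,"wy":0,"wz":0},
    {"claw":20,"x":0,"y":0,"z":0,"wx":0,"wy":0,"wz":0}
  ]
}}

```text
time_s: 36.7
tool_pos: [601.1, 63.8, 160.4]
orientation: [-81.5, 89.8, -171.4]
contact_force: [0.9, 0.8, -1.4]
finger_gap: 32.2
```

>>> {"op": "jog_arm", "data": {
  "increments": [
    {"claw":20,"x":8,"y":-1.5,"z":0.5,"wx":0,"wy":0,"wz":0},
    {"claw":20,"x":8,"y":0,"z":0,"wx":0,"wy":0,"wz":0},
    {"claw":20,"x":8,"y":0,"z":0,"wx":0,"wy":0,"wz":0},
    {"claw":20,"x":5,"y":0,"z":0,"wx":0,"wy":0,"wz":0},
    {"claw":20,"x":0,"y":0,"z":0,"wx":0,"wy":0,"wz":0}
  ]
}}

```text
time_s: 37.2
tool_pos: [598.4, 63.0, 129.6]
orientation: [-80.7, 89.6, -170.7]
contact_force: [0.5, 0.2, -1.7]
finger_gap: 32.3
```

>>> {"op": "jog_arm", "data": {
  "increments": [
    {"claw":20,"x":1,"y":0,"z":0,"wx":0,"wy":0,"wz":0},
    {"claw":20,"x":1,"y":0,"z":0,"wx":0,"wy":0,"wz":0},
    {"claw":20,"x":1,"y":0,"z":0,"wx":0,"wy":0,"wz":0},
    {"claw":20,"x":0,"y":0,"z":0,"wx":0,"wy":0,"wz":0}
  ]
}}

```text
time_s: 37.6
tool_pos: [599.1, 63.1, 127.8]
orientation: [-80.7, 89.7, -170.7]
contact_force: [0.2, 0.4, -1.5]
finger_gap: 32.1
```

>>> {"op": "jog_arm", "data": {
  "increments": [
    {"claw":20,"x":1,"y":0,"z":0,"wx":0,"wy":0,"wz":0},
    {"claw":20,"x":0.5,"y":0,"z":0,"wx":0,"wy":0,"wz":0},
    {"claw":20,"x":0,"y":0,"z":0,"wx":0,"wy":0,"wz":0}
  ]
}}

```text
time_s: 37.9
tool_pos: [599.7, 63.1, 127.2]
orientation: [-76.6, 89.8, -166.6]
contact_force: [-0.6, -0.9, 4.8]
finger_gap: 32.4
```

Contact made. I'll release, retreat and check.

>>> {"op": "jog_arm", "data": {
  "increments": [
    {"claw":40,"x":0,"y":0,"z":0,"wx":0,"wy":0,"wz":0},
    {"claw":50,"x":0,"y":0,"z":0,"wx":0,"wy":0,"wz":0},
    {"claw":50,"x":0,"y":0,"z":0,"wx":0,"wy":0,"wz":0},
    {"claw":50,"x":0,"y":0,"z":0,"wx":0,"wy":0,"wz":0},
    {"claw":50,"x":-10,"y":0,"z":0,"wx":0,"wy":0,"wz":0}
  ]
}}

```text
time_s: 38.4
tool_pos: [598.0, 63.0, 135.3]
orientation: [-80.7, 89.5, -170.7]
contact_force: [-0.7, -0.1, -0.2]
finger_gap: 49.8
```

>>> {"op": "jog_arm", "data": {
  "increments": [
    {"claw":50,"x":-25,"y":0,"z":0,"wx":0,"wy":0,"wz":0},
    {"claw":50,"x":-40,"y":0,"z":0,"wx":0,"wy":0,"wz":0},
    {"claw":50,"x":-40,"y":0,"z":0,"wx":0,"wy":0,"wz":0},
    {"claw":50,"x":0,"y":-20,"z":35,"wx":0,"wy":0,"wz":0},
    {"claw":50,"x":0,"y":0,"z":0,"wx":0,"wy":0,"wz":0}
  ]
}}

```text
time_s: 38.9
tool_pos: [578.2, 22.5, 243.3]
orientation: [-41.3, 89.6, -131.6]
contact_force: [-0.3, -0.2, -1.0]
finger_gap: 50.1
```

Run:
```python
from h import *
st,p,d,C=look("wrist","w9"); print(st["tool_pos"],st["time_s"])
for z,r in((152,6),(60,6)):
    t=(abs(C[...,2]-z)<r)&(d>0)&(abs(C[...,0]-620)<60)&(abs(C[...,1]-28)<110)
    n,l,s,c=cv2.connectedComponentsWithStats(t.astype(np.uint8))
    for i in range(1,n):
        if s[i,4]>150:P=C[l==i];print(z,s[i,4],((P.min(0)+P.max(0))/2).round(1),np.ptp(P,0).round(1))
p2,_=env.grab_frame("scene");p3,_=env.grab_frame("side")
cv2.imwrite("pics/fin.png",np.vstack([np.hstack([cv2.resize(p[:300,100:460],(400,300)),cv2.resize(p2[120:300,130:370],(400,300))]),cv2.resize(p3[150:360,190:430],(400,300)).repeat(1,0) if 0 else np.hstack([cv2.resize(p3[150:360,190:470],(400,300)),np.zeros((300,400,3),np.uint8)])]))
```

```text
[578.22449065  22.48150319 243.2854333 ] 38.9
152 1888 [600.9  -6.8 149.9] [34.1 33.3  7.7]
152 1935 [598.   62.2 149.8] [34.2 34.4  7.6]
60 491 [644.2 -48.6  57.9] [20.7 20.9  7.8]
60 468 [640.7  28.3  59.4] [20.7 21.1  5.5]
60 514 [639.4 104.9  58.1] [21.7 22.3  8.2]
```

View pics/fin.png

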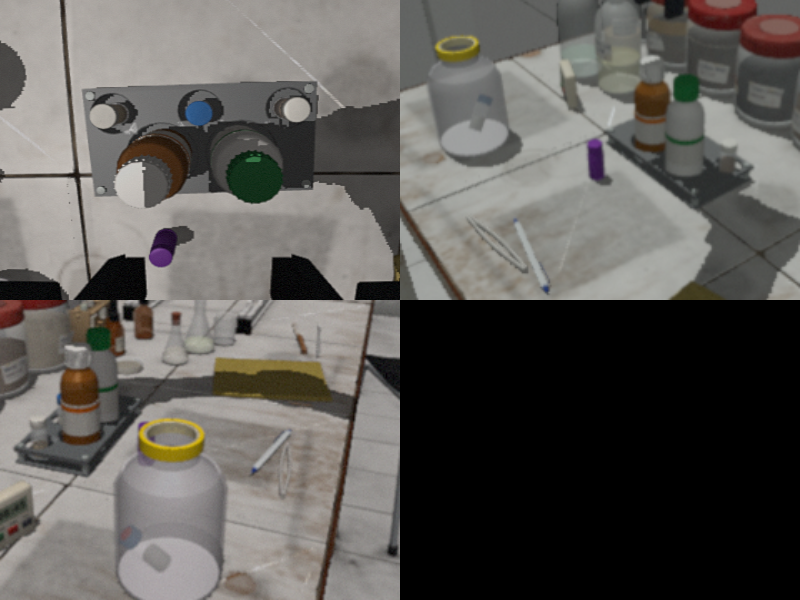

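All as asked: both bottles upright in their own holes, the plain blue vial in the middle back hole, the expired vial in the jar, and the purple one untouched. Handing in.

```bash
python3 -c "
from rig import env
print(env.close_job())"
```

```text
the job is handed in; nothing more can be done
None
```

The job is done and handed in at about 39 s of the 109 s allowed. I stood both bottles on the pad, dropped the red-dot vial through the jar's neck, stood the new blue-capped vial in the middle back hole, and put each bottle back in its own hole.

Last checks, from all three cameras:
- **Bottles:** cap centres are at (601,-7) and (598,62) mm, with tops at about 152. That is within about 2 mm of the hole centres, and both stand upright.
- **New vial:** it stands at (641,28) mm with its top at about 60.
- **White-capped vials:** both are unmoved, to under 1 mm.
- **Expired vial:** it is visible inside the jar.
- **Purple look-alike:** I never touched it, and it is still standing.
- **Forces:** the highest contact reading at the end of any move was about 16 N, when setting the amber bottle on the pad. The gripper was clear of everything at hand-in.

No check failed or disagreed. The first two move calls were refused as invalid input, so they moved nothing; giving every field in each row fixed it.

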